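# Pry the spring retaining clip off a drive spindle with a hooked pick

### The job

Take the orange hooked pick out of its stand and use it to pry the brass U-shaped spring clip out of the groove in the drive unit's upright spindle: lower the hook through the clip's open eye until you feel its toe bear lightly on the sprung blue wheel below, then draw the clip by its bow straight off the spindle. Leave the clip lying on the drive unit, put the pick back upright in its stand, and work gently: do not touch the clip with the gripper, do not press hard on the drive unit, do not strain the clip, and leave the other things on the bench where they are.

Things in the scene. Friction and masses are not known exactly. Their poses are not given: they have to be found in the camera images.
- drive: Drive unit, a white housing 124x112x30 mm fixed to the bench; origin at the centre of its underside, z up. An upright steel spindle rises from the middle of its deck: shoulder 20 mm in diameter up to z 60 mm, groove 14 mm in diameter from z 60 to 64.5, upper shoulder 20 mm in diameter to z 68, shaft end 12 mm in diameter to z 73.
- spindle (a point): Point on the spindle's axis at the lower edge of the groove, 60 mm above the drive unit's underside; z up.
- deck (a point): Point on the spindle's axis at the deck, 30 mm above the drive unit's underside. Above it lies a blue wheel, 90 mm in diameter, with a flat face of unmeasured height: 5 to 21 mm below the clip's underside, different each time. The wheel stands on a spring: it first resists with about 2.4 N, then gives way 1 mm for each further 8 N, and meets a hard stop after 2.5 mm.
- clip_seat (a point): Brass U-shaped spring clip, 39 mm long, 28 wide, 3.5 thick, 24 g, level in the groove. The point is the centre of its seat (on the spindle's axis while in place), half-way through its thickness. -x points to the closed bow, the way in which the clip comes off; z up. Side rails run along x at y +-10 to +-13.5 mm. It is clear of the spindle after 20 mm and then drops onto the wheel.
- clip_bow (a point): Middle of the bow's inner face, 24 mm toward -x from the seat, axes as the clip's. The bow is a bar 4.5 mm deep from here toward -x. The open eye for the hook runs from here 14 mm toward +x (to the spindle's shoulder), 20 mm wide in y. At the clip's other end two sprung prongs snap behind the spindle; pulled toward -x they spread and let go after 5 to 8 mm at about 6 to 11 N.
- pick_grip (a point): Hooked pick, 106 mm tall, 50 g, upright in its stand. The point is the centre of its orange handle, 14x14 mm square, 55 mm long, 76.5 mm above the toe's underside; the handle's faces look along the pick's x and y; z up. Below it a black collar, 30 mm in diameter, 4 mm thick, its underside 31.5 mm below the point; then a straight steel shank, 4.4 mm in diameter, on the axis down to the toe.
- pick_toe (a point): Point on the pick's axis at the underside of the toe. The toe is the hook: a small steel foot 3.5 mm high and 4 mm wide that reaches from x +2.2 mm to x -6 mm (the pick's -x is the way the hook points). Once the clip is off, its bow may lie on the toe: lifted straight up it would hang on the hook; moved back toward the clip's +x by 8 mm or more the toe comes free.
- stand: Grey tool stand, a block 56x56x60 mm on a foot 68x68x6 mm, fixed to the bench; origin at the centre of its underside.
- stand_mouth (a point): Centre of the mouth of the round hole in the stand's top, 60 mm above its underside; the hole is 21 mm in diameter and 52 mm deep. The stowed pick stands with its collar flat on the top.
- dish: Closed petri dish, 91 mm in diameter, 15 mm high, a bystander; origin at the centre of its underside.
- red_bottle: Small white bottle with a red cap, 48 mm in diameter, 97 mm tall, a bystander; origin at the centre of its underside.
- marker: Felt marker with a blue cap, 138 mm long, 12 mm thick, lying on the bench along its x, a bystander; origin at the middle of its underside.
Not all that is in view belongs to the job. Leave any green look-alike of the part that bears pick_grip alone.

How it is judged:
By the outcome, as a careful person would: the job done as asked, in the order asked, and still so for the second after the job is handed in, with the robot touching nothing.
It also fails if it takes over 48 s, if anything falls off the work surface, if the arm or the gripper's body presses on something with over 40 N, if the wrist force passes 120 N, or if a joint passes its speed limit or range.

### The arm

A 6-joint arm with a two-finger parallel gripper is mounted at the origin on the work surface; the furniture and walls round the work are solid. World frame = base frame: x ahead of the robot, y to its left, z up, the work surface at z = 0. Lengths are in m, angles in rad, forces in N, time in s.
With the tool pointing down it reaches from about 0.35 to 0.85 m from the base axis. Payload 8.1 kg.
Tool frame: the origin (TCP) lies at the very end of the fingers, on their centre line; the grasp point (between the pads) lies 19 mm behind it (pinch_z is the distance from the TCP to the grasp point, in m); z points along the fingers, y is the direction in which the jaws open and shut (so a half turn about z gives the same grasp; the last joint's range is limited). The gripper opens to 93 mm and grips with 3 to 60 N. Pads are 15 mm wide; open, the fingers measure 128 mm over their backs; the gripper's body (75 mm by 188 mm) begins 65 mm behind the grasp point.
Start: joints at [1.186, 0.13, 1.488, -0, 1.523, -0.085], TCP at [0.177, 0.573, 0.219] pointing down, gripper open.
Joint ranges: [-2.96, 2.96], [-0.89, 2.26], [0.02, 2.5], [-1.34, 4.48], [0, 2.73], [-2.66, 2.66]. Speed limits (rad/s): [2.39, 2.39, 2.79, 3.14, 3.14, 3.14].

### API

Orientations are given as a rotation vector (axis times angle).
In Python, from plant import * gives the robot as it stands.
- The arm moves only by the tool move_arm, never from a script. Its argument "series" is a list of rows, each a list of 7 numbers: the shift along the tool's x, y, z each as a share of 10 cm, from -1 to 1, then the turn, a rotation vector about the tool's x, y, z each as a share of 180 degrees, from -1 to 1, then the opening, from -1 (shut) to 1 (fully open). In form: [[dx, dy, dz, rx, ry, rz, jaw], ...]. A call has 1 to 8 rows; each row is the pose to reach, as a shift and turn from the pose commanded when the call began, along the tool's axes at that moment, turning the shorter way round; what a row does not reach only later rows make up. A row lasts 1/10 s, in which the tool goes at most 50 mm and 8.59 degrees, less where a joint would pass 70% of its speed; a pose out of reach is approached as far as the arm can. A call with a number of a shift or a turn outside -1 to 1 is refused whole. A call with a gripper value outside its range is refused whole. The fingers move at their own pace and stop on an object; "squeeze" is the grip in N (left out, the last holds). Time passes only in rows, so rows that repeat a pose let the fingers close. It gives the time, the measured TCP pose, the force and the opening at its end, in the units of the state.
- read_state(): the state, without advancing time (a new reading comes with each control period).
- read_camera(name): name is "scene" or "top" or "wrist"; returns a dict with "frame" (480x640x3 uint8, red, green, blue), "K" (3x3 intrinsics, pixels), "rvec" (rotation vector, rad) and "tvec" (3), from world to camera coordinates, as OpenCV has them. Camera axes: x right, y down, z forward; pixel columns grow to the right and rows downward; lengths in m; the calibration is good to about 2 mm. A picture is of the moment at which its call begins. There is no depth.
- close_job(): hands the job in, once; it reports no verdict.
The state is a dict: "t": time; "q": joint angles; "dq": joint speeds; "joint_torque": joint torques, N m; "tool_pos": TCP position; "orientation": TCP orientation; "force": force on the tool from outside, world axes, zero at the start; "wrist_torque": the same for the moment, N m; "opening": finger opening in m.
Only numpy, scipy, OpenCV 4.12 (cv2) and the standard library are available. Lean on these libraries where they do the work, as an engineer would, in place of code of your own. Each camera call takes 0.05 s, during which the arm holds its last target.

## Working session

There is one attempt and no reset: what is moved stays moved. The work goes in short steps, Python scripts to look and compute and a tool call to move; the robot and the scene stay as the last step left them, time stands still between calls to the robot, and variables do not carry over. Pictures are saved under pics/ and viewed, and the job is handed in when it is done.

Besides the shell and the picture viewer there is one more tool, called after "Emit:" in YAML: its name, and indented under it one key for each argument. move_arm: Moves the arm, as the interface text tells. Shift numbers are shares of 10 cm and turn numbers shares of 180 degrees, none past 1 either way. Its arguments: {"type":"object","properties":{"series":{"type":"array","items":{"type":"array","items":{"type":"number"}}},"squeeze":{"type":"number"}},"required":["series"]}

```bash
ls; mkdir -p pics
python3 - <<'E'
from plant import *
import cv2,numpy as np
s=read_state();print(s)
for n in ["scene","top","wrist"]:
    c=read_camera(n);cv2.imwrite(f"pics/{n}0.png",c["frame"][:,:,::-1]);print(n,c["K"].tolist(),c["rvec"],c["tvec"])
    np.savez(f"pics/{n}0.npz",**c)
E
```

```text
pics
{'t': 0.0, 'q': array([ 1.18559442e+00,  1.31161762e-01,  1.48930099e+00, -2.14415336e-05,
        1.52298243e+00, -8.54047534e-02]), 'dq': array([ 0.00014878, -0.00110555,  0.00132456,  0.00030106, -0.00131077,
       -0.0005329 ]), 'joint_torque': array([-3.51464856e-03, -5.59805775e+01, -4.91779375e+01,  7.64397718e-02,
        3.46838334e-02, -1.14540508e-04]), 'tool_pos': array([0.17696746, 0.57270473, 0.21757517]), 'orientation': array([-4.69095477e-01, -3.10595607e+00,  2.83722547e-03]), 'force': array([-0.30339246, -0.19641745,  0.31223194]), 'wrist_torque': array([-0.02864006,  0.00110058,  0.00034865]), 'opening': 0.09269976403635004}
scene [[440.51411911731213, 0.0, 324.30240782355907], [0.0, 440.51411911731213, 244.66973540740247], [0.0, 0.0, 1.0]] [ 0.84684395 -2.37256984  1.23576544] [0.24151026 0.37951668 0.51226641]
top [[613.5083198747247, 0.0, 320.63455482416305], [0.0, 613.5083198747247, 239.70666162196625], [0.0, 0.0, 1.0]] [ 2.13400289 -2.11576807  0.15977927] [-0.26008046  0.5259357   1.04738215]
wrist [[406.0830274792189, 0.0, 317.60392882616856], [0.0, 406.0830274792189, 238.72612031105834], [0.0, 0.0, 1.0]] [-2.35443578 -1.73626697 -0.22351922] [-0.59978682 -0.03051074  0.39045589]
```

View pics/scene0.png

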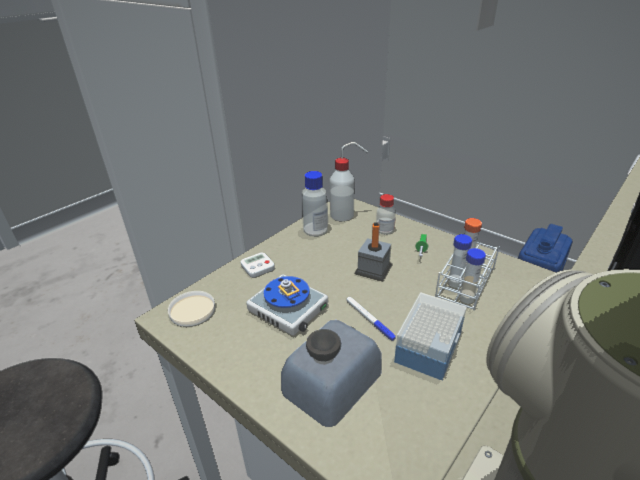

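View pics/top0.png

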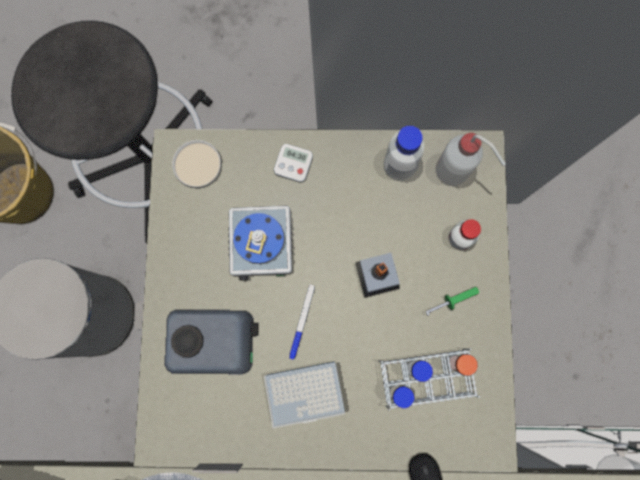

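View pics/wrist0.png

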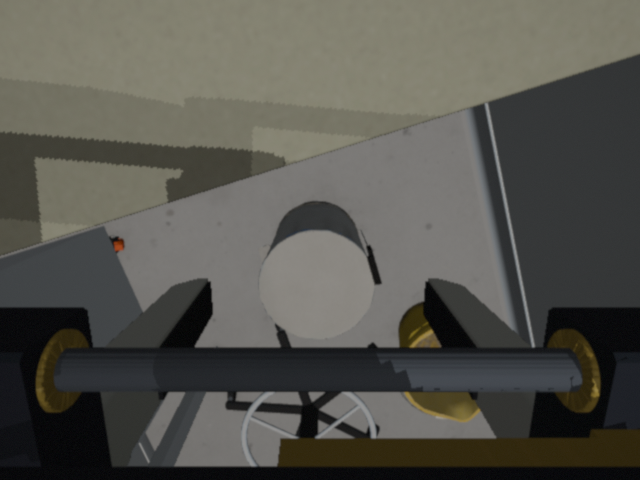

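The scene view shows the orange pick in the grey stand at (375,238), the drive at (288,295), a green driver lying at (422,243) and an orange bottle cap at (473,226). In the top view they are at (380,270), (260,240), (455,300) and (467,365). The orange upright handle in the grey stand fits the description. Next, close crops.

```bash
cat > h.py <<'E'
import cv2,numpy as np
from scipy.spatial.transform import Rotation as R
def load(n): return dict(np.load(f"pics/{n}.npz"))
def proj(c,P):
    return cv2.projectPoints(np.float64(P).reshape(-1,3),c["rvec"],c["tvec"],c["K"],None)[0].reshape(-1,2)
def cast(c,uv,z):
    M=cv2.Rodrigues(c["rvec"])[0];o=-M.T@c["tvec"].ravel()
    uv=np.float64(uv).reshape(-1,2);d=(M.T@np.linalg.inv(c["K"])@np.c_[uv,np.ones(len(uv))].T).T
    return o+d*((z-o[2])/d[:,2])[:,None]
def ray(c,uv):
    M=cv2.Rodrigues(c["rvec"])[0];o=-M.T@c["tvec"].ravel()
    d=M.T@np.linalg.inv(c["K"])@np.array([uv[0],uv[1],1.]);return o,d/np.linalg.norm(d)
def tri(*cu):
    A=np.zeros((3,3));b=np.zeros(3)
    for c,u in cu:
        o,d=ray(c,u);Q=np.eye(3)-np.outer(d,d);A+=Q;b+=Q@o
    return np.linalg.solve(A,b)
def crop(c,x0,y0,x1,y1,k,name):
    f=c["frame"][y0:y1,x0:x1,::-1];cv2.imwrite(f"pics/{name}.png",cv2.resize(f,None,fx=k,fy=k,interpolation=cv2.INTER_CUBIC))
E
python3 - <<'E'
from h import *
t=load("top0");s=load("scene0")
crop(t,225,200,405,305,4.4,"c1");crop(s,240,210,400,335,4.8,"c2")
print(proj(t,[[0,0,0],[.177,.573,.218],[.5,0,0]]))
print("bounds",cast(t,[[150,130],[505,130],[515,470],[140,470]],0))
print("drive",cast(t,[[260,240]],.06),"stand",cast(t,[[380,262]],.06))
print([ -cv2.Rodrigues(c["rvec"])[0].T@c["tvec"] for c in (t,s)])
E
```

```text
[[ 168.2913754   547.7756183 ]
 [-266.07228315  458.12501252]
 [ 182.3173899   257.6269338 ]]
bounds [[ 7.45938886e-01  7.39503181e-02  0.00000000e+00]
 [ 7.48431157e-01 -6.01657532e-01  0.00000000e+00]
 [ 1.34633556e-01 -5.94207385e-01 -2.22044605e-16]
 [ 1.25850276e-01  5.61107167e-02  0.00000000e+00]]
drive [[ 0.52383933 -0.14982752  0.06      ]] stand [[ 0.48665529 -0.3591711   0.06      ]]
[array([ 0.34543151, -0.27647257,  1.11601952]), array([0.04345841, 0.3056179 , 0.60785364])]
```

View pics/c1.png

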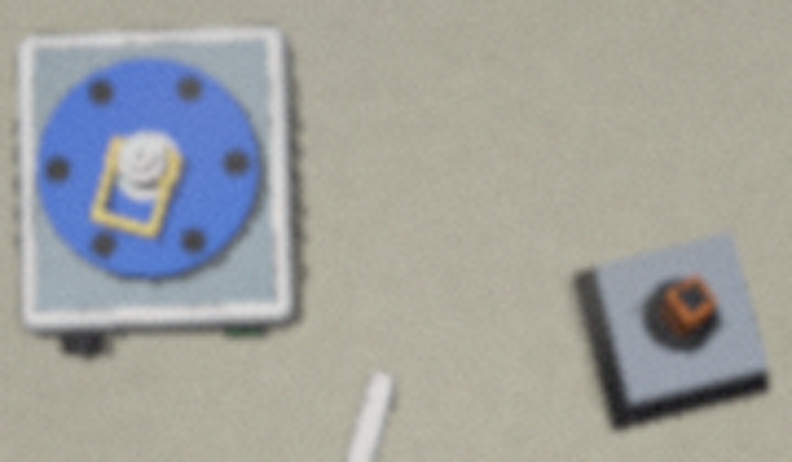

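View pics/c2.png

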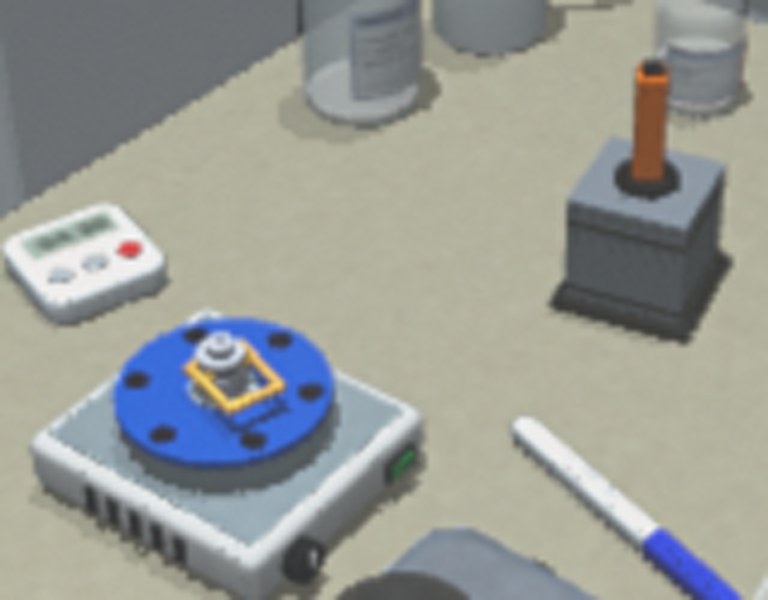

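```bash
cat >> h.py <<'E'
def toolT(s): return R.from_rotvec(s["orientation"]),np.array(s["tool_pos"])
def row(s,P,Rt=None):
    R0,p0=toolT(s);d=R0.inv().apply(np.array(P)-p0)
    r=np.zeros(3) if Rt is None else (R0.inv()*Rt).as_rotvec()
    return np.round(d/.1,3),np.round(r/np.pi,4)
def down(yaw): # tool z down, tool y along world dir yaw
    y=np.array([np.cos(yaw),np.sin(yaw),0]);z=np.array([0,0,-1.]);x=np.cross(y,z)
    return R.from_matrix(np.c_[x,y,z])
E
python3 - <<'E'
from h import *
from plant import *
s=read_state();c=load("wrist0");R0,p0=toolT(s)
print("tool axes\n",R0.as_matrix().round(3))
M=cv2.Rodrigues(c["rvec"])[0];o=-M.T@c["tvec"].ravel()
print("cam in tool",R0.inv().apply(o-p0).round(4),"\ncam axes in tool (cols)\n",(R0.as_matrix().T@M.T).round(3))
t=load("top0");sc=load("scene0")
# stand top corners from crop c1
k=4.4
cor=np.array([[592,268],[732,234],[768,376],[628,404]])/k+[225,200]
W=cast(t,cor,.06);print("stand",W.round(4),W.mean(0).round(4), [np.degrees(np.arctan2(*(W[(i+1)%4]-W[i])[[1,0]])) for i in range(4)])
hd=np.array([[664,296],[698,278],[716,308],[684,330]])/k+[225,200]
W=cast(t,hd,.119);print("handle",W.round(4),W.mean(0).round(4),[np.degrees(np.arctan2(*(W[(i+1)%4]-W[i])[[1,0]])) for i in range(4)])
hb=cv2.cvtColor(t["frame"],cv2.COLOR_RGB2HSV)
m=cv2.inRange(hb,(12,80,120),(32,255,255));m[:,:225]=0;m[:,290:]=0;m[:205]=0;m[265:]=0
ys,xs=np.nonzero(m);print(len(xs),xs.min(),xs.max(),ys.min(),ys.max())
cc=np.array([[112,140],[182,155],[157,236],[93,215]])/k+[225,200]
W=cast(t,cc,.0635);print("clip",W.round(4),[np.degrees(np.arctan2(*(W[(i+1)%4]-W[i])[[1,0]])) for i in range(4)])
sp=np.array([[144,158]])/k+[225,200];print("spindle top",cast(t,sp,.073))
dc=np.array([[20,38],[282,28],[295,318],[25,328]])/k+[225,200]
W=cast(t,dc,.03);print("drive",W.round(4),W.mean(0).round(4))
E
```

```text
tool axes
 [[-0.955  0.295 -0.001]
 [ 0.295  0.955 -0.001]
 [ 0.    -0.001 -1.   ]]
cam in tool [ 0.0697  0.0004 -0.1669] 
cam axes in tool (cols)
 [[-0.    -0.967 -0.255]
 [ 1.    -0.     0.   ]
 [-0.    -0.255  0.967]]
stand [[ 0.4883 -0.3238  0.06  ]
 [ 0.5022 -0.379   0.06  ]
 [ 0.4462 -0.3925  0.06  ]
 [ 0.4348 -0.3378  0.06  ]] [ 0.4679 -0.3583  0.06  ] [np.float64(-75.81187346681556), np.float64(-166.41944724642698), np.float64(101.78947538674697), np.float64(14.691503223338849)]
handle [[ 0.47   -0.3478  0.119 ]
 [ 0.4769 -0.3605  0.119 ]
 [ 0.4657 -0.3671  0.119 ]
 [ 0.4574 -0.3552  0.119 ]] [ 0.4675 -0.3576  0.119 ] [np.float64(-61.621725265442), np.float64(-149.46517706115912), np.float64(124.87203809678923), np.float64(30.159484346145227)]
27 247 264 236 252
clip [[ 0.5376 -0.1331  0.0635]
 [ 0.5318 -0.1612  0.0635]
 [ 0.4992 -0.1521  0.0635]
 [ 0.5074 -0.1265  0.0635]] [np.float64(-101.81429415204795), np.float64(164.4159160252703), np.float64(72.22422978555069), np.float64(-12.411577787217501)]
spindle top [[ 0.52879202 -0.14725581  0.073     ]]
drive [[ 0.5863 -0.0893  0.03  ]
 [ 0.5912 -0.1975  0.03  ]
 [ 0.471  -0.205   0.03  ]
 [ 0.4661 -0.0955  0.03  ]] [ 0.5286 -0.1468  0.03  ]
```

Run:
```python
from h import *
from plant import *
s=read_state()
p0=np.array([.177,.573,.219]);p1=np.array([.529,-.147,.175]);y0=np.radians(72.8);y1=np.radians(-10)
n=6
for i in range(n):
    a=i/n;b=(i+1)/n
    st={"orientation":down(y0+(y1-y0)*a).as_rotvec(),"tool_pos":p0+(p1-p0)*a}
    print(row(st,p0+(p1-p0)*b,down(y0+(y1-y0)*b)))
```

```text
(array([-0.915, -0.973,  0.073]), array([0.    , 0.    , 0.0767]))
(array([-1.121, -0.726,  0.073]), array([0.    , 0.    , 0.0767]))
(array([-1.262, -0.438,  0.073]), array([0.    , 0.    , 0.0767]))
(array([-1.33 , -0.124,  0.073]), array([0.    , 0.    , 0.0767]))
(array([-1.321,  0.196,  0.073]), array([0.    , 0.    , 0.0767]))
(array([-1.236,  0.506,  0.073]), array([0.    , 0.    , 0.0767]))
```

Emit:
move_arm:
  series:
    - [-0.31,-0.33,0,0,0,0,1]
    - [-0.62,-0.66,0,0,0,0,1]
    - [-0.92,-0.98,0,0,0,0,1]

```text
t: 0.45
tool_pos: [0.2363, 0.4509, 0.2179]
orientation: [-0.468, -3.106, 0.002]
force: [0.0, -0.5, -0.4]
opening: 0.0925
```

Emit:
move_arm:
  series:
    - [-0.31,-0.33,0,0,0,0,1]
    - [-0.62,-0.66,0,0,0,0,1]
    - [-0.92,-0.98,0,0,0,0,1]

```text
t: 0.75
tool_pos: [0.2954, 0.3299, 0.2184]
orientation: [0.469, 3.106, -0.0]
force: [0.7, 0.4, 0.0]
opening: 0.0926
```

Emit:
move_arm:
  series:
    - [-0.31,-0.33,0,0,0,0,1]
    - [-0.62,-0.66,0,0,0,0,1]
    - [-0.92,-0.98,0,0,0,0,1]

```text
t: 1.05
tool_pos: [0.3544, 0.2091, 0.2186]
orientation: [0.469, 3.106, 0.0]
force: [0.9, 0.5, 0.2]
opening: 0.0934
```

Emit:
move_arm:
  series:
    - [-0.31,-0.33,0,0,0,0,1]
    - [-0.62,-0.66,0,0,0,0,1]
    - [-0.92,-0.98,0,0,0,0,1]

```text
t: 1.35
tool_pos: [0.4134, 0.0882, 0.2186]
orientation: [0.469, 3.106, 0.0]
force: [0.7, 0.7, 0.1]
opening: 0.0932
```

Emit:
move_arm:
  series:
    - [-0.31,-0.33,0,0,0,0,1]
    - [-0.62,-0.66,0,0,0,0.04,1]
    - [-0.92,-0.98,0,0,0,0.08,1]

```text
t: 1.65
tool_pos: [0.4723, -0.0327, 0.2185]
orientation: [0.863, 3.021, 0.0]
force: [0.5, 0.8, 0.3]
opening: 0.093
```

Run:
```python
from h import *
from plant import *
print(row(read_state(),[.529,-.147,.175],down(np.radians(-12))))
```

```text
(array([-1.085, -0.671,  0.435]), array([0.    , 0.    , 0.3895]))
```

Emit:
move_arm:
  series:
    - [-0.34,-0.21,0.12,0,0,0.05,1]
    - [-0.68,-0.42,0.25,0,0,0.1,1]
    - [-1,-0.65,0.4,0,0,0.15,1]
    - [-1,-0.65,0.44,0,0,0.2,1]
    - [-1,-0.65,0.44,0,0,0.24,1]
    - [-1,-0.65,0.44,0,0,0.29,1]
    - [-1,-0.65,0.44,0,0,0.34,1]
    - [-1,-0.65,0.44,0,0,0.39,1]

```text
t: 2.45
tool_pos: [0.5229, -0.1385, 0.1742]
orientation: [-2.418, -2.004, 0.001]
force: [0.2, -0.2, -0.1]
opening: 0.0932
```

Run:
```python
from h import *
from plant import *
c=read_camera("wrist");np.savez("pics/w1.npz",**c);cv2.imwrite("pics/w1.png",c["frame"][:,:,::-1]);s=read_state();print(s["t"],s["tool_pos"],s["force"])
```

```text
2.5 [ 0.52288426 -0.13844507  0.17425067] [-0.03676144  0.56222427 -0.52719664]
```

View pics/w1.png

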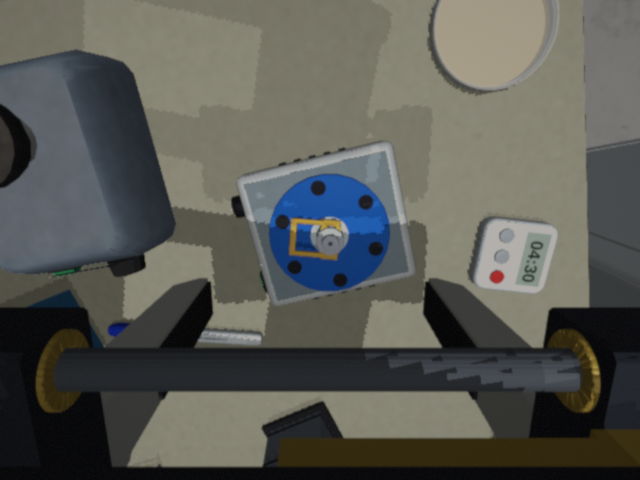

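Run:
```python
from h import *
c=load("w1");crop(c,230,140,430,305,4,"c3");print(-cv2.Rodrigues(c["rvec"])[0].T@c["tvec"])
hb=cv2.cvtColor(c["frame"],cv2.COLOR_RGB2HSV)
b=cv2.inRange(hb,(105,120,60),(125,255,255));b[:,:240]=0;b[:140]=0;b[310:]=0;b[:,420:]=0
k=max(cv2.findContours(b,cv2.RETR_EXTERNAL,cv2.CHAIN_APPROX_NONE)[0],key=cv2.contourArea)
e=cv2.fitEllipse(k);print("wheel",e)
m=cv2.inRange(hb,(12,110,110),(32,255,255));m[:,:270]=0;m[:200]=0;m[280:]=0;m[:,370:]=0
pts=np.argwhere(m)[:,::-1].astype(np.float32);r=cv2.minAreaRect(pts);print(len(pts),r,cv2.boxPoints(r))
for z in (.045,.05,.055): print("wheelc",z,cast(c,[e[0]],z), 'd',np.linalg.norm(np.diff(cast(c,[[e[0][0]-e[1][0]/2,e[0][1]],[e[0][0]+e[1][0]/2,e[0][1]]],z),axis=0)))
```

```text
[ 0.53680514 -0.06913383  0.34122127]
wheel ((328.9683532714844, 232.2853240966797), (116.11779022216797, 119.88485717773438), 83.01499938964844)
588 ((314.87847900390625, 238.18768310546875), (49.25737762451172, 38.55166244506836), 3.1798300743103027) [[289.21848 256.0677 ]
 [291.35696 217.57538]
 [340.53848 220.30768]
 [338.4     258.8    ]]
wheelc 0.045 [[ 0.5314838  -0.14219343  0.045     ]] d 0.08720813779979503
wheelc 0.05 [[ 0.53157362 -0.14096023  0.05      ]] d 0.08573612774016338
wheelc 0.055 [[ 0.53166344 -0.13972704  0.055     ]] d 0.0842641176805318
```

View pics/c3.png

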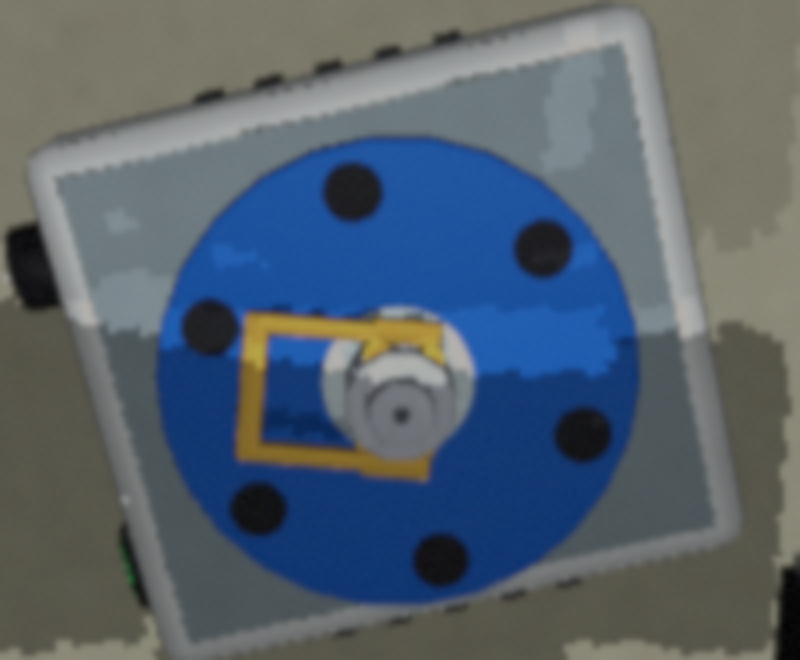

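Run:
```python
from h import *
c=load("w1");o=[230,140]
f=lambda p:np.array(p)/4+o
sp=cast(c,f([[401,415]]),.073)[0];print("spindle w",sp, "top",cast(load("top0"),np.array([[144,158]])/4.4+[225,200],.073)[0])
W=cast(c,f([[244,314],[237,463],[430,482],[442,322]]),.0635);print(W.round(4),np.linalg.norm(np.roll(W,-1,0)-W,axis=1))
# rail inner/outer direction
for a,b in ((0,3),(1,2)): d=W[a]-W[b];print(np.degrees(np.arctan2(d[1],d[0])))
d=W[0]-W[1];print("bow normal",np.degrees(np.arctan2(d[1],d[0]))+90)
bow=cast(c,f([[254,389]]),.0635)[0];d=bow-sp;print("bow mid",bow,np.hypot(d[0],d[1]),np.degrees(np.arctan2(d[1],d[0])))
t=load("top0");print(cast(t,np.array([[93,215],[157,236]])/4.4+[225,200],.0635))
# stand pick in scene/top
```

```text
spindle w [ 0.53140276 -0.14340748  0.073     ] top [ 0.52879202 -0.14725581  0.073     ]
[[ 0.5075 -0.123   0.0635]
 [ 0.5008 -0.1494  0.0635]
 [ 0.5341 -0.1593  0.0635]
 [ 0.5413 -0.1308  0.0635]] [0.02723411 0.03472375 0.0293646  0.03459872]
166.9318648232342
163.4116314606267
bow normal 165.7009304841076
bow mid [ 0.50655036 -0.13652974  0.0635    ] 0.025786523315728373 164.53091016031593
[[ 0.50743692 -0.12649689  0.0635    ]
 [ 0.49923648 -0.1520754   0.0635    ]]
```

Run:
```python
from h import *
from plant import *
st=read_state();print(row(st,[.468,-.358,.215],down(np.radians(-61))))
```

```text
(array([-2.26 , -0.11 , -0.408]), array([-2.000e-04,  1.000e-04,  2.764e-01]))
```

Emit:
move_arm:
  series:
    - [-0.4,-0.02,-0.2,0,0,0,1]
    - [-0.9,-0.05,-0.4,0,0,0,1]
    - [-1,-0.05,-0.4,0,0,0,1]

```text
t: 2.8
tool_pos: [0.5003, -0.2398, 0.2174]
orientation: [2.408, 2.011, 0.0]
force: [-0.4, 0.5, 0.5]
opening: 0.0931
```

Emit:
move_arm:
  series:
    - [-0.5,-0.02,0,0,0,0,1]
    - [-1,-0.05,0,0,0,0,1]

```text
t: 3.0
tool_pos: [0.4774, -0.3339, 0.2145]
orientation: [2.408, 2.018, 0.001]
force: [1.1, -0.7, 0.2]
opening: 0.0929
```

Emit:
move_arm:
  series:
    - [-0.26,0,0,0,0,0.045,1]
    - [-0.26,0,0,0,0,0.09,1]
    - [-0.26,0,0,0,0,0.135,1]
    - [-0.26,0,0,0,0,0.18,1]
    - [-0.26,0,0,0,0,0.225,1]
    - [-0.26,0,0,0,0,0.277,1]
    - [-0.26,0,0,0,0,0.277,1]

```text
t: 3.7
tool_pos: [0.4727, -0.3584, 0.2139]
orientation: [-3.035, -0.807, 0.001]
force: [-0.3, 0.1, -0.1]
opening: 0.093
```

Run:
```python
from h import *
from plant import *
c=read_camera("wrist");np.savez("pics/w2.npz",**c);cv2.imwrite("pics/w2.png",c["frame"][:,:,::-1]);s=read_state();print(s["t"],s["tool_pos"],s["force"],-cv2.Rodrigues(c["rvec"])[0].T@c["tvec"])
crop(c,220,140,420,300,4,"c4")
```

```text
3.75 [ 0.4727174  -0.35845893  0.21403082] [ 0.00435869  0.33751665 -0.51529604] [ 0.53469582 -0.32338225  0.38091392]
```

View pics/w2.png

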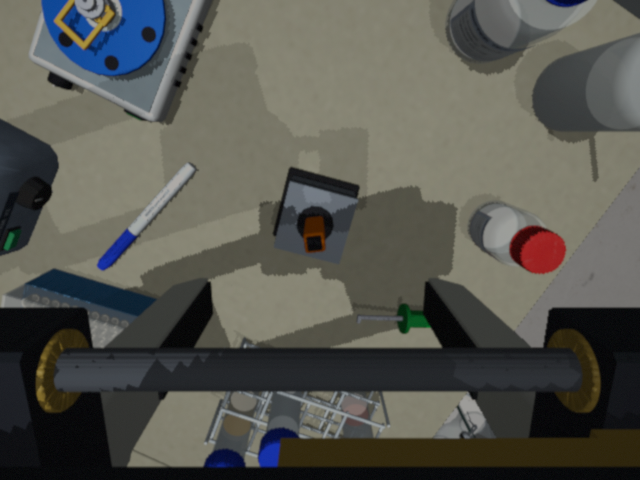

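View pics/c4.png

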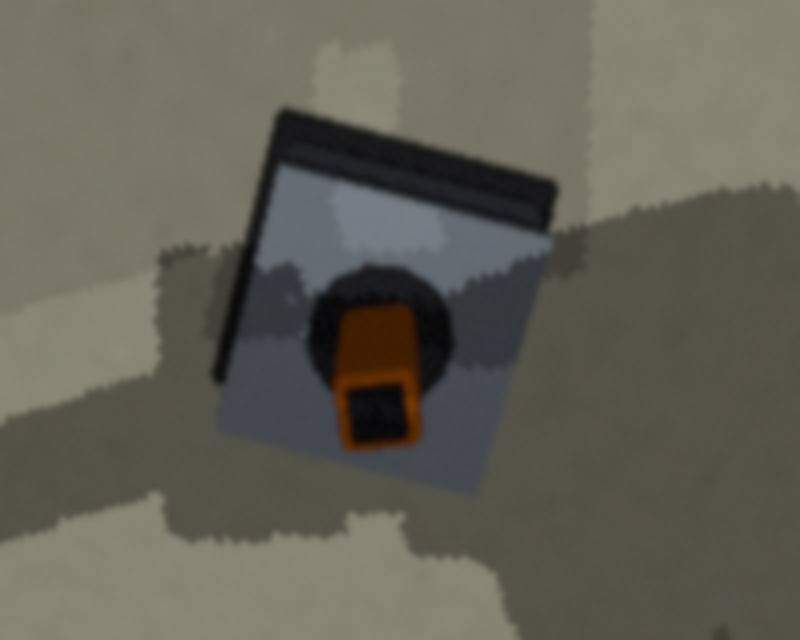

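Run:
```python
from h import *
from plant import *
c=load("w2");f=lambda p:np.array(p)/4+[220,140]
W=cast(c,f([[335,378],[413,370],[421,443],[344,450]]),.119);print(W.round(4),"handle c",W.mean(0))
for i in range(4): d=W[(i+1)%4]-W[i];print(np.linalg.norm(d),np.degrees(np.arctan2(d[1],d[0]))%90)
W=cast(c,f([[278,163],[552,240],[475,496],[217,430]]),.06);print("stand",W.mean(0)); 
for i in range(4): d=W[(i+1)%4]-W[i];print(np.linalg.norm(d),np.degrees(np.arctan2(d[1],d[0]))%90)
print("collar",cast(c,f([[381,338]]),.064))
st=read_state();print(np.degrees(np.arctan2(*toolT(st)[0].as_matrix()[[1,0],1])))
print(row(st,[.468,-.358,.09],down(np.radians(-65))))
```

```text
[[ 0.4727 -0.3478  0.119 ]
 [ 0.4803 -0.3584  0.119 ]
 [ 0.47   -0.3658  0.119 ]
 [ 0.4625 -0.3552  0.119 ]] handle c [ 0.47138394 -0.35680398  0.119     ]
0.013037189040001977 35.80101185587201
0.012707603582656279 36.0242599806281
0.013006126910759173 35.18749114855193
0.012568503830887326 36.17173416182684
stand [ 0.47107138 -0.35692409  0.06      ]
0.05644064423282217 14.040632943437785
0.05558765949757029 14.488606405830751
0.05506926062063649 14.773041208016835
0.056318996796727465 15.882847857069791
collar [[ 0.47141266 -0.35687333  0.064     ]]
-60.012847468170655
(array([-0.038, -0.026,  1.24 ]), array([-0.0003,  0.0001,  0.0277]))
```

Run:
```python
from h import *
from plant import *
st=read_state()
print(row(st,[.4695,-.357,.0735],down(np.radians(-54.2))))
```

```text
(array([-0.02 , -0.027,  1.405]), array([-0.0003,  0.    , -0.0323]))
```

Emit:
move_arm:
  series:
    - [-0.02,-0.03,0.35,0,0,-0.032,1]
    - [-0.02,-0.03,0.7,0,0,-0.032,1]
    - [-0.02,-0.03,0.9,0,0,-0.032,1]

```text
t: 4.05
tool_pos: [0.4683, -0.3559, 0.1212]
orientation: [-2.985, -0.968, 0.003]
force: [-0.3, 1.1, 0.5]
opening: 0.0928
```

Emit:
move_arm:
  series:
    - [0,0,0.25,0,0,0,1]
    - [0,0,0.5,0,0,0,1]
    - [0,0,0.5,0,0,0,0.2]
    - [0,0,0.5,0,0,0,-0.3]
    - [0,0,0.5,0,0,0,-0.6]
    - [0,0,0.5,0,0,0,-0.8]
  squeeze: 5

```text
t: 4.65
tool_pos: [0.4706, -0.3582, 0.0766]
orientation: [2.989, 0.96, 0.002]
force: [0.8, -0.2, -0.0]
opening: 0.0656
```

Run:
```python
from h import *
from plant import *
c=read_camera("wrist");np.savez("pics/w3.npz",**c);cv2.imwrite("pics/w3.png",c["frame"][:,:,::-1]);s=read_state();print(s["t"],s["tool_pos"],s["force"],s["opening"])
```

```text
4.7 [ 0.47045671 -0.35807332  0.07640128] [-0.13188253 -0.71119095 -0.97191129] 0.06176427663248295
```

View pics/w3.png

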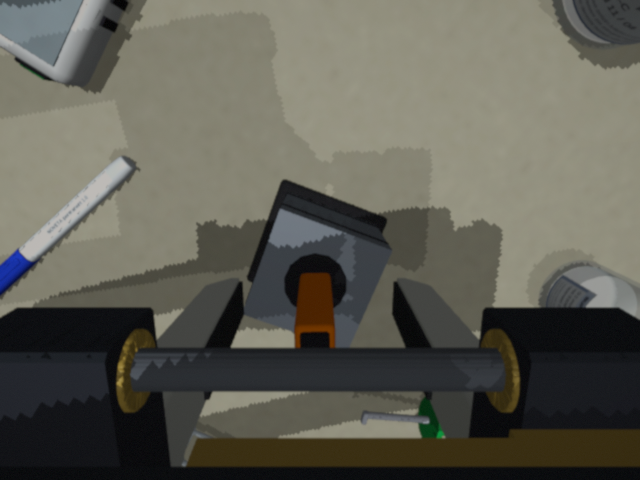

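Emit:
move_arm:
  series:
    - [0,0,0.03,0,0,0,-1]
    - [0,0,0.03,0,0,0,-1]
    - [0,0,0.03,0,0,0,-1]
    - [0,0,0.03,0,0,0,-1]
    - [0,0,0.03,0,0,0,-1]
    - [0,0,0.03,0,0,0,-1]
    - [0,0,0.03,0,0,0,-1]
    - [0,0,0.03,0,0,0,-1]

```text
t: 5.5
tool_pos: [0.4695, -0.3573, 0.0716]
orientation: [-2.991, -0.96, 0.0]
force: [-0.7, 0.0, 0.1]
opening: 0.014
```

Emit:
move_arm:
  series:
    - [0,0,0,0,0,0,-1]
    - [0,0,0,0,0,0,-1]
    - [0,0,0,0,0,0,-1]
  squeeze: 50

```text
t: 5.8
tool_pos: [0.4696, -0.3573, 0.0716]
orientation: [2.991, 0.96, 0.0]
force: [0.4, -0.1, 0.5]
opening: 0.0139
```

Emit:
move_arm:
  series:
    - [0,0,-0.15,0,0,0,-1]
    - [0,0,-0.4,0,0,0,-1]
    - [0,0,-0.7,0,0,0,-1]
    - [0,0,-1,0,0,0,-1]

```text
t: 6.2
tool_pos: [0.4694, -0.3572, 0.1737]
orientation: [2.991, 0.959, 0.0]
force: [-0.7, -0.7, -0.4]
opening: 0.0139
```

Run:
```python
from h import *
from plant import *
s=read_state();print(s["t"],s["tool_pos"],s["force"],s["opening"])
R0,p=toolT(s);toe=p+R0.apply([0,0,.0566]);print(toe)
for n in("wrist","scene","top"):
    c=read_camera(n);np.savez(f"pics/{n}4.npz",**c);cv2.imwrite(f"pics/{n}4.png",c["frame"][:,:,::-1])
    u=proj(c,toe)[0];print(n,u)
    x,y=u.astype(int)
    if n!="wrist":crop(c,max(x-60,0),max(y-60,0),x+60,y+50,6,n+"4c")
```

```text
6.2 [ 0.46942466 -0.35721251  0.17368173] [-0.72059527 -0.65670793 -0.35732063] 0.013927384942823064
[ 0.46943161 -0.35721886  0.11708173]
wrist [317.30661672 259.53913725]
scene [376.00523114 225.08415404]
top [381.57740896 267.82518964]
```

View pics/wrist4.png

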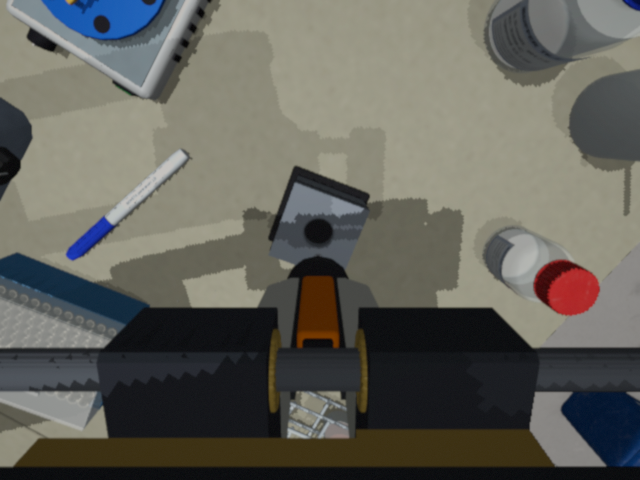

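View pics/scene4c.png

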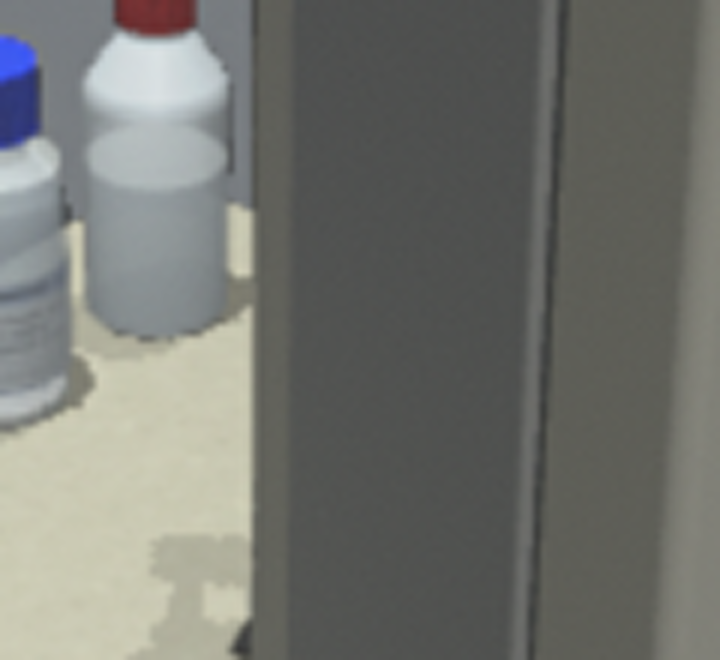

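Run:
```python
from h import *
from plant import *
s=read_state();print(row(s,[.515,-.1415,.195]))
```

```text
(array([ 1.62 , -1.51 , -0.199]), array([0., 0., 0.]))
```

Emit:
move_arm:
  series:
    - [0.3,-0.25,-0.2,0,0,0,-1]
    - [0.6,-0.5,-0.2,0,0,0,-1]
    - [0.9,-0.8,-0.2,0,0,0,-1]

```text
t: 6.65
tool_pos: [0.4962, -0.239, 0.1915]
orientation: [-2.992, -0.958, -0.0]
force: [0.5, -0.7, -1.3]
opening: 0.0136
```

Emit:
move_arm:
  series:
    - [0.3,-0.25,0,0,0,0,-1]
    - [0.55,-0.5,0,0,0,0,-1]
    - [0.72,-0.71,0,0,0,0,-1]
    - [0.72,-0.71,0,0,0,0,-1]

```text
t: 7.05
tool_pos: [0.5131, -0.1368, 0.1907]
orientation: [-2.988, -0.964, 0.002]
force: [-0.0, -0.0, -0.2]
opening: 0.0136
```

Run:
```python
from h import *
from plant import *
s=read_state();print(s["t"],s["tool_pos"],s["force"],s["opening"])
R0,p=toolT(s);toe=p+R0.apply([0,0,.0566]);print(toe)
for n in("scene","top"):
    c=read_camera(n);np.savez(f"pics/{n}5.npz",**c);cv2.imwrite(f"pics/{n}5.png",c["frame"][:,:,::-1])
    u=proj(c,toe)[0];print(n,u)
    x,y=u.astype(int)
    crop(c,max(x-60,0),max(y-60,0),x+60,y+50,6,n+"5c")
```

```text
7.05 [ 0.51308817 -0.13684147  0.19071693] [-0.02387151 -0.04180242 -0.21351295] 0.013567228916657877
[ 0.51299771 -0.1367482   0.13411708]
scene [287.2582442  260.15421757]
top [246.5594699  238.88841041]
```

View pics/scene5c.png

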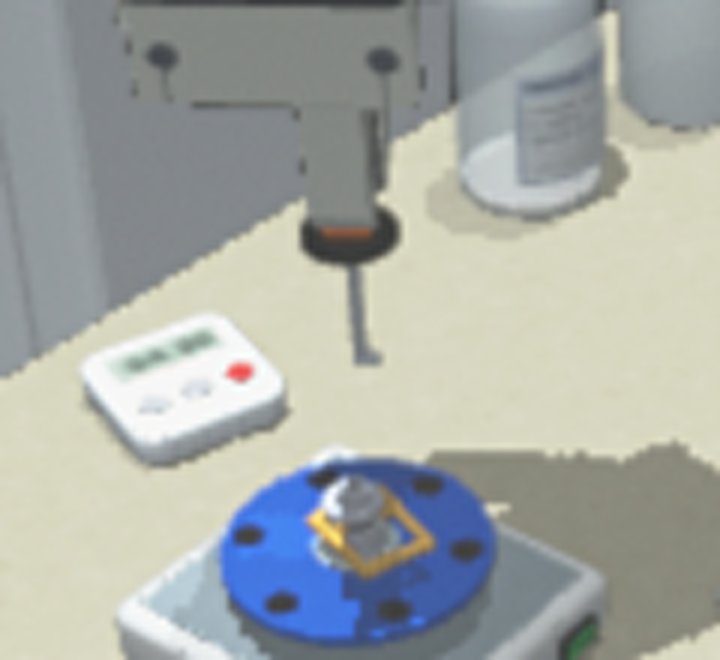

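View pics/top5c.png

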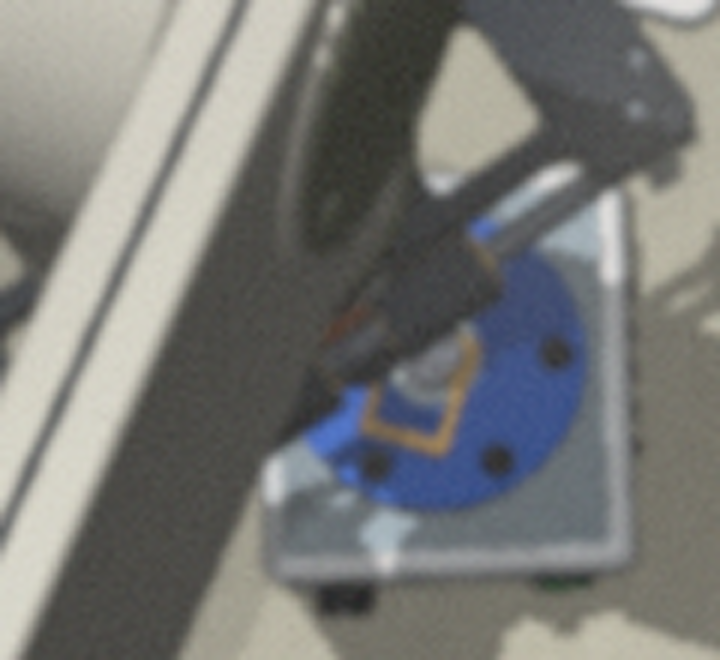

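Run:
```python
from h import *
c=load("scene5");toe=np.array([.513,-.1367,.1341]);u0=proj(c,toe)[0]
for a in (35.8,125.8,215.8,-54.2,165.3):
    d=np.array([np.cos(np.radians(a)),np.sin(np.radians(a)),0]);print(a,(proj(c,toe+.006*d)[0]-u0)*6)
M=cv2.Rodrigues(c["rvec"])[0]
print("toe proj in crop",(u0-[227,200])*6)
```

```text
35.8 [-19.71425895  -0.5256287 ]
125.8 [-2.81033057 11.92885603]
215.8 [19.73508226  0.5261839 ]
-54.2 [  2.7758205  -11.78237302]
165.3 [10.44460194  9.53088507]
toe proj in crop [361.43693264 361.04276527]
```

The hook points along world 216°, which is across the current jaw direction. I'll put the pick back and regrip with the jaws along the hook, so the pull goes into the pads and does not twist the pick in the grip.

Run:
```python
from h import *
from plant import *
s=read_state();print(row(s,[.4695,-.3573,.175]))
```

```text
(array([-1.622,  1.514,  0.16 ]), array([0., 0., 0.]))
```

Emit:
move_arm:
  series:
    - [-0.3,0.25,0,0,0,0,-1]
    - [-0.6,0.5,0,0,0,0,-1]
    - [-0.9,0.8,0,0,0,0,-1]

```text
t: 7.45
tool_pos: [0.4857, -0.2595, 0.1913]
orientation: [-2.991, -0.959, 0.001]
force: [0.8, -0.2, -0.5]
opening: 0.0138
```

Emit:
move_arm:
  series:
    - [-0.3,0.25,0,0,0,0,-1]
    - [-0.55,0.5,0.08,0,0,0,-1]
    - [-0.72,0.71,0.16,0,0,0,-1]
    - [-0.72,0.71,0.16,0,0,0,-1]

```text
t: 7.85
tool_pos: [0.4669, -0.3612, 0.1735]
orientation: [-2.993, -0.952, 0.004]
force: [-0.5, 0.6, -0.9]
opening: 0.0137
```

Run:
```python
from h import *
from plant import *
s=read_state();print(s["tool_pos"],s["dq"].round(3),row(s,[.4695,-.3573,.0716],down(np.radians(-54.2))))
```

```text
[ 0.46691735 -0.3611684   0.1735495 ] [ 0.054 -0.037  0.022  0.024  0.028  0.041] (array([ 0.045, -0.015,  1.019]), array([-0.0007,  0.0006, -0.0029]))
```

Emit:
move_arm:
  series:
    - [0,0,0.1,0,0,0,-1]
    - [0,0,0.25,0,0,0,-1]
    - [0,0,0.5,0,0,0,-1]
    - [0,0,0.75,0,0,0,-1]
    - [0,0,0.95,0,0,0,-1]
    - [0,0,1,0,0,0,-1]
    - [0,0,1,0,0,0,-1]

```text
t: 8.55
tool_pos: [0.469, -0.3558, 0.0743]
orientation: [-2.989, -0.961, 0.002]
force: [-0.1, -0.1, -0.1]
opening: 0.0139
```

Emit:
move_arm:
  series:
    - [0,0,0.03,0,0,0,-1]
    - [0,0,0.04,0,0,0,-1]

```text
t: 8.75
tool_pos: [0.4703, -0.3577, 0.0727]
orientation: [2.99, 0.959, 0.002]
force: [0.5, -0.1, 0.6]
opening: 0.0137
```

Emit:
move_arm:
  series:
    - [0,0,0.005,0,0,0,-1]
    - [0,0,0.005,0,0,0,0]
    - [0,0,0.005,0,0,0,0]
    - [0,0,0.005,0,0,0,0]
    - [0,0,0.005,0,0,0,0]
    - [0,0,0.005,0,0,0,0]
  squeeze: 5

```text
t: 9.35
tool_pos: [0.4695, -0.3573, 0.0712]
orientation: [2.991, 0.959, 0.0]
force: [0.1, 0.6, -0.4]
opening: 0.0457
```

Emit:
move_arm:
  series:
    - [0,0,0,0,0,-0.045,0]
    - [0,0,0,0,0,-0.09,0]
    - [0,0,0,0,0,-0.135,0]
    - [0,0,0,0,0,-0.18,0]
    - [0,0,0,0,0,-0.225,0]
    - [0,0,0,0,0,-0.27,0]

```text
t: 9.95
tool_pos: [0.4696, -0.3573, 0.0711]
orientation: [2.325, 2.112, 0.0]
force: [0.5, -0.6, 0.3]
opening: 0.0466
```

Emit:
move_arm:
  series:
    - [0,0,0,0,0,-0.045,0]
    - [0,0,0,0,0,-0.09,0]
    - [0,0,0,0,0,-0.135,0]
    - [0,0,0,0,0,-0.18,0]
    - [0,0,0,0,0,-0.23,0]
    - [0,0,0,0,0,-0.23,0]

```text
t: 10.55
tool_pos: [0.4695, -0.3573, 0.0711]
orientation: [-1.433, -2.796, 0.0]
force: [0.7, 0.7, -0.1]
opening: 0.0464
```

Run:
```python
from h import *
from plant import *
c=read_camera("wrist");np.savez("pics/w6.npz",**c);cv2.imwrite("pics/w6.png",c["frame"][:,:,::-1]);s=read_state();print(s["t"],s["tool_pos"],s["force"],s["opening"],row(s,[.4695,-.3573,.0726],down(np.radians(35.8))))
```

```text
10.6 [ 0.46954461 -0.35728482  0.07110653] [-0.07895672 -0.29131868  0.00055372] 0.04651090227880157 (array([ 0.   , -0.   , -0.015]), array([ 0.   , -0.   , -0.002]))
```

View pics/w6.png

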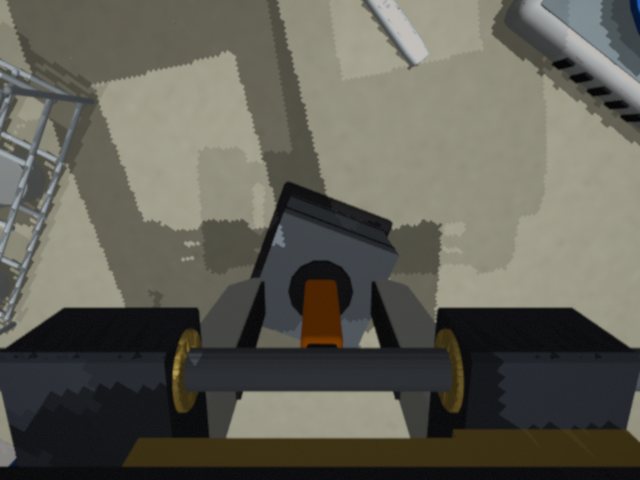

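Emit:
move_arm:
  series:
    - [0,0.015,0.02,0,0,0,-1]
    - [0,0.015,0.02,0,0,0,-1]
    - [0,0.015,0.02,0,0,0,-1]
    - [0,0.015,0.02,0,0,0,-1]
    - [0,0.015,0.02,0,0,0,-1]
    - [0,0.015,0.02,0,0,0,-1]
  squeeze: 5

```text
t: 11.2
tool_pos: [0.4708, -0.3564, 0.0692]
orientation: [1.437, 2.794, 0.0]
force: [0.1, -0.2, -0.4]
opening: 0.0139
```

Emit:
move_arm:
  series:
    - [0,0,0,0,0,0,-1]
    - [0,0,0,0,0,0,-1]
    - [0,0,0,0,0,0,-1]
  squeeze: 58

```text
t: 11.5
tool_pos: [0.4708, -0.3564, 0.0691]
orientation: [1.437, 2.794, -0.0]
force: [0.2, -1.1, -0.1]
opening: 0.0137
```

Run:
```python
from h import *
from plant import *
s=read_state();print(s["t"],s["tool_pos"],s["orientation"],s["force"],s["opening"])
```

```text
11.5 [ 0.47075705 -0.35641695  0.06914494] [ 1.43686977e+00  2.79374428e+00 -4.56895584e-05] [ 0.17341103 -1.08728376 -0.05834732] 0.013702261537510432
```

Emit:
move_arm:
  series:
    - [0,0,-0.15,0,0,0,-1]
    - [0,0,-0.4,0,0,0,-1]
    - [0,0,-0.7,0,0,0,-1]
    - [0,0,-1,0,0,0,-1]

```text
t: 11.9
tool_pos: [0.4706, -0.3563, 0.1712]
orientation: [1.437, 2.794, -0.0]
force: [-0.3, 0.2, -0.3]
opening: 0.0142
```

Run:
```python
from h import *
from plant import *
s=read_state();print(row(s,[.515,-.1415,.17],down(np.radians(-14.9))))
c=load("scene5");M=cv2.Rodrigues(c["rvec"])[0]
for n,P in(("w",[.5314,-.1434,.073]),("t",[.5288,-.1473,.073]),("m",[.530,-.1455,.073])): print(n,(proj(c,P)[0]-[227,200])*6)
crop(c,255,270,315,315,12,"c5")
```

```text
(array([1.49 , 1.61 , 0.012]), array([0.    , 0.    , 0.2804]))
w [347.39628205 483.38694109]
t [361.71730945 480.54466509]
m [355.11197767 481.85561684]
```

View pics/c5.png

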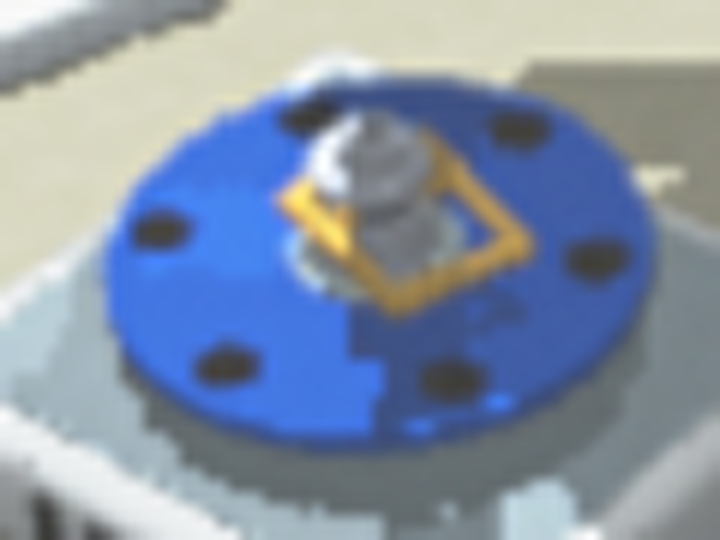

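Run:
```python
from h import *
c=load("scene5");f=lambda p:np.array(p)/12+[255,270]
W=cast(c,f([[530,240],[400,297],[465,268],[372,125]]),.0635);W[3]=cast(c,f([[372,125]]),.073)[0];print(W.round(4))
d=W[0]-W[1];print(np.linalg.norm(d),np.degrees(np.arctan2(d[1],d[0]))); d=W[2]-W[3];print(np.hypot(*d[:2]),np.degrees(np.arctan2(d[1],d[0])))
u=np.array([np.cos(np.radians(165.3)),np.sin(np.radians(165.3))]);print(np.array([.53,-.1455])+.0151*u,np.array([.53,-.1455])+.0285*u)
```

```text
[[ 0.499  -0.1479  0.0635]
 [ 0.5057 -0.1252  0.0635]
 [ 0.5025 -0.1365  0.0635]
 [ 0.5301 -0.145   0.073 ]]
0.023718232992391296 -106.30532381682465
0.0288637893898587 162.886918682049
[ 0.51539426 -0.14166826] [ 0.50243287 -0.1382679 ]
```

Emit:
move_arm:
  series:
    - [0.3,0.32,0,0,0,0,-1]
    - [0.6,0.65,0,0,0,0,-1]
    - [0.9,0.97,0,0,0,0,-1]

```text
t: 12.2
tool_pos: [0.4977, -0.2258, 0.1709]
orientation: [1.438, 2.791, 0.0]
force: [-0.5, -0.1, -0.2]
opening: 0.0138
```

Emit:
move_arm:
  series:
    - [0.25,0.27,-0.05,0,0,0.046,-1]
    - [0.5,0.55,-0.05,0,0,0.093,-1]
    - [0.59,0.64,-0.05,0,0,0.14,-1]
    - [0.59,0.64,-0.05,0,0,0.187,-1]
    - [0.59,0.64,-0.05,0,0,0.234,-1]
    - [0.59,0.64,-0.05,0,0,0.28,-1]
    - [0.59,0.64,-0.05,0,0,0.28,-1]

```text
t: 12.9
tool_pos: [0.5153, -0.1416, 0.1754]
orientation: [2.491, 1.913, 0.001]
force: [-0.6, -0.1, 1.0]
opening: 0.0135
```

Run:
```python
from h import *
from plant import *
s=read_state();print(s["t"],s["tool_pos"],s["force"],np.degrees(np.arctan2(*toolT(s)[0].as_matrix()[[1,0],1])))
print(row(s,[.5154,-.1417,.15],down(np.radians(-14.7))))
```

```text
12.9 [ 0.51534611 -0.14155209  0.17538504] [-0.57448433 -0.14213441  0.95282033] -14.960045066141
(array([-0.001,  0.001,  0.254]), array([ 0.0004,  0.    , -0.0014]))
```

Emit:
move_arm:
  series:
    - [0,0,0.15,0,0,0,-1]
    - [0,0,0.3,0,0,0,-1]
    - [0,0,0.4,0,0,0,-1]
    - [0,0,0.4,0,0,0,-1]

```text
t: 13.3
tool_pos: [0.5131, -0.1409, 0.131]
orientation: [-2.485, -1.915, 0.004]
force: [-1.5, -0.3, -0.9]
opening: 0.014
```

Run:
```python
from h import *
from plant import *
s=read_state();print(s["t"],s["tool_pos"],s["force"])
R0,p=toolT(s);toe=p+R0.apply([0,0,.0541])
for n in("scene","top","wrist"):
    c=read_camera(n);np.savez(f"pics/{n}7.npz",**c);cv2.imwrite(f"pics/{n}7.png",c["frame"][:,:,::-1])
    u=proj(c,toe)[0];print(n,u)
c=load("scene7");crop(c,255,260,315,310,12,"scene7c");print("toe in crop",(proj(c,toe)[0]-[255,260])*12)
```

```text
13.3 [ 0.5131241  -0.14093163  0.13096863] [-1.49232267 -0.31487911 -0.89851388]
scene [290.86280895 283.52103239]
top [253.48080277 244.61150045]
wrist [313.43509273 258.75778662]
toe in crop [430.35370744 282.25238872]
```

View pics/scene7c.png

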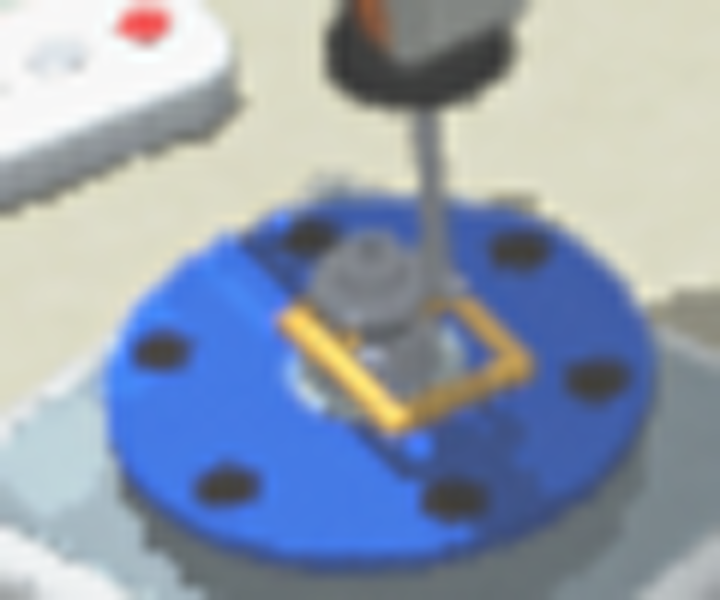

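View pics/wrist7.png

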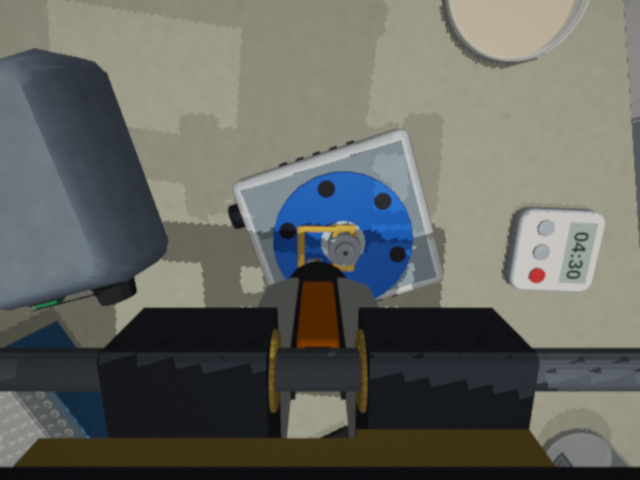

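Emit:
move_arm:
  series:
    - [0,0,0,0,0,0,-1]
    - [0,0,0,0,0,0,-1]

```text
t: 13.65
tool_pos: [0.5155, -0.1418, 0.1348]
orientation: [2.489, 1.916, 0.001]
force: [0.6, 0.7, 0.4]
opening: 0.0138
```

Run:
```python
from h import *
from plant import *
s=read_state();print(s["t"],s["tool_pos"],s["force"])
R0,p=toolT(s);toe=p+R0.apply([0,0,.0541]);print(toe)
c=read_camera("scene");np.savez("pics/scene8.npz",**c)
crop(c,265,260,315,300,16,"scene8c")
g=lambda P:((proj(c,P)-[265,260]+.5)*16-.5).round(0)
u=np.array([np.cos(np.radians(165.3)),np.sin(np.radians(165.3)),0]);v=np.array([-u[1],u[0],0])
S=np.array([.53,-.1455,.0635])
print("toe",g(toe),"tip",g(toe+.006*u),"heel",g(toe-.0022*u))
print("toe dropped to .0635",g([*toe[:2],.0635]),g(np.array([*toe[:2],.0635])+.006*u))
print("bow inner",g(S+.024*u),"bow outer",g(S+.0285*u),"outer corners",g([S+.0285*u+.0135*v,S+.0285*u-.0135*v]),"inner corners",g([S+.024*u+.01*v,S+.024*u-.01*v]),"sp top",g(S+[0,0,.0095]))
d=toe-S;print("along u",d@u,"v",d@v)
```

```text
13.65 [ 0.51552018 -0.14175168  0.13483352] [0.63108417 0.68142971 0.3958261 ]
[ 0.51558067 -0.14177428  0.08073356]
toe [[408. 345.]] tip [[435. 371.]] heel [[398. 336.]]
toe dropped to .0635 [[417. 457.]] [[444. 484.]]
bow inner [[457. 498.]] bow outer [[478. 517.]] outer corners [[574. 473.]
 [380. 563.]] inner corners [[529. 465.]
 [385. 531.]] sp top [[346. 332.]]
along u 0.01489278565683749 v 5.5246759892418635e-05
```

View pics/scene8c.png

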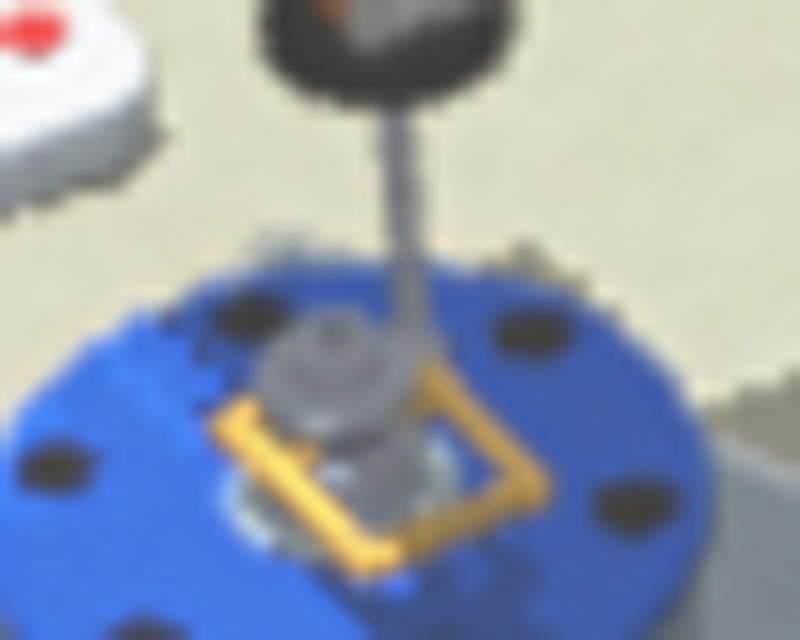

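Emit:
move_arm:
  series:
    - [0,0.005,0.05,0,0,0,-1]
    - [0,0.005,0.1,0,0,0,-1]
    - [0,0.005,0.14,0,0,0,-1]
    - [0,0.005,0.14,0,0,0,-1]

```text
t: 14.1
tool_pos: [0.5148, -0.1414, 0.1189]
orientation: [-2.488, -1.915, 0.002]
force: [-0.6, -0.5, -0.4]
opening: 0.0138
```

Emit:
move_arm:
  series:
    - [0,0,0.01,0,0,0,-1]
    - [0,0,0.02,0,0,0,-1]
    - [0,0,0.02,0,0,0,-1]

```text
t: 14.4
tool_pos: [0.5155, -0.1417, 0.1181]
orientation: [2.49, 1.916, -0.0]
force: [-0.4, 0.4, -0.9]
opening: 0.0133
```

Run:
```python
from h import *
from plant import *
s=read_state();print(s["t"],s["tool_pos"],s["force"])
R0,p=toolT(s);toe=p+R0.apply([0,0,.0541]);print(toe)
c=read_camera("scene");np.savez("pics/scene9.npz",**c)
crop(c,265,260,315,300,16,"scene9c")
c=read_camera("top");np.savez("pics/top9.npz",**c)
crop(c,225,210,285,260,12,"top9c")
```

```text
14.4 [ 0.51553814 -0.14171463  0.11810852] [-0.40507608  0.36737686 -0.93774901]
[ 0.51553785 -0.14171486  0.06400852]
```

View pics/scene9c.png

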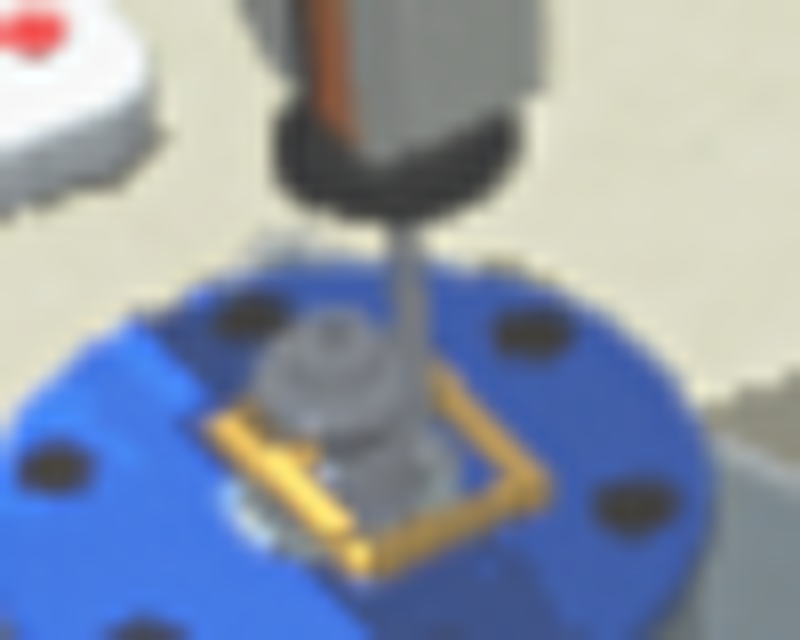

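View pics/top9c.png

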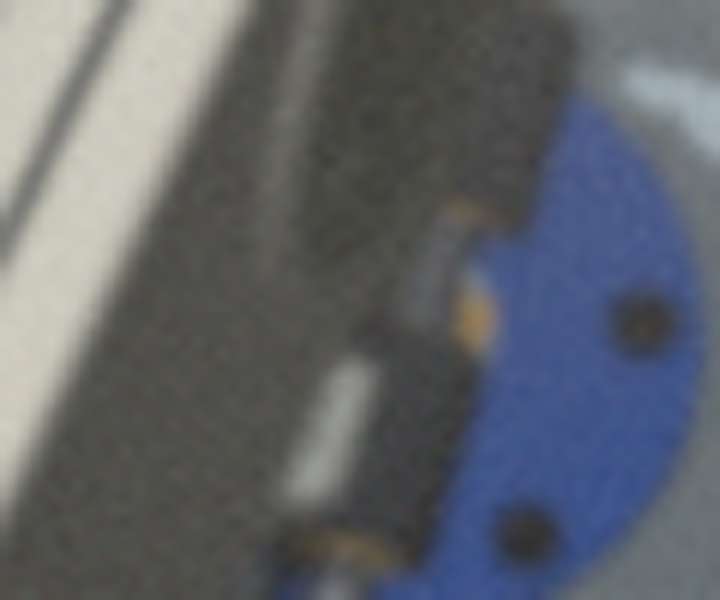

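Emit:
move_arm:
  series:
    - [0,0,0.005,0,0,0,-1]
    - [0,0,0.01,0,0,0,-1]

```text
t: 14.7
tool_pos: [0.5156, -0.1417, 0.1172]
orientation: [2.489, 1.916, 0.0]
force: [0.2, 0.0, -0.3]
opening: 0.0132
```

Emit:
move_arm:
  series:
    - [0,0,0.005,0,0,0,-1]
    - [0,0,0.01,0,0,0,-1]

```text
t: 14.9
tool_pos: [0.5155, -0.1417, 0.1161]
orientation: [-2.49, -1.916, 0.0]
force: [0.5, -0.2, -0.1]
opening: 0.0141
```

Emit:
move_arm:
  series:
    - [0,0,0.005,0,0,0,-1]
    - [0,0,0.01,0,0,0,-1]

```text
t: 15.1
tool_pos: [0.5155, -0.1417, 0.1151]
orientation: [-2.49, -1.916, 0.0]
force: [-0.7, -0.6, -0.3]
opening: 0.0138
```

Emit:
move_arm:
  series:
    - [0,0,0.005,0,0,0,-1]
    - [0,0,0.01,0,0,0,-1]

```text
t: 15.3
tool_pos: [0.5155, -0.1417, 0.1141]
orientation: [-2.49, -1.916, -0.0]
force: [-0.6, -1.1, -0.7]
opening: 0.0136
```

Emit:
move_arm:
  series:
    - [0,0,0.007,0,0,0,-1]
    - [0,0,0.015,0,0,0,-1]

```text
t: 15.5
tool_pos: [0.5156, -0.1417, 0.1126]
orientation: [2.49, 1.916, 0.0]
force: [-0.5, -0.6, -0.3]
opening: 0.0138
```

Emit:
move_arm:
  series:
    - [0,0,0.007,0,0,0,-1]
    - [0,0,0.015,0,0,0,-1]

```text
t: 15.7
tool_pos: [0.5155, -0.1417, 0.111]
orientation: [-2.49, -1.916, 0.0]
force: [0.2, 0.8, -0.8]
opening: 0.0138
```

Emit:
move_arm:
  series:
    - [0,0,0.005,0,0,0,-1]
    - [0,0,0.01,0,0,0,-1]

```text
t: 15.9
tool_pos: [0.5155, -0.1417, 0.1101]
orientation: [-2.49, -1.916, 0.0]
force: [-0.3, 0.2, 0.2]
opening: 0.0139
```

Emit:
move_arm:
  series:
    - [0,0,0.005,0,0,0,-1]
    - [0,0,0.01,0,0,0,-1]

```text
t: 16.1
tool_pos: [0.5155, -0.1417, 0.1091]
orientation: [2.49, 1.916, 0.0]
force: [1.0, 0.5, -0.5]
opening: 0.0139
```

Emit:
move_arm:
  series:
    - [0,0,0.005,0,0,0,-1]
    - [0,0,0.01,0,0,0,-1]

```text
t: 16.3
tool_pos: [0.5156, -0.1417, 0.1081]
orientation: [2.49, 1.916, 0.0]
force: [0.0, -0.2, -0.4]
opening: 0.014
```

Emit:
move_arm:
  series:
    - [0,0,0.005,0,0,0,-1]
    - [0,0,0.01,0,0,0,-1]

```text
t: 16.5
tool_pos: [0.5156, -0.1417, 0.1071]
orientation: [2.49, 1.916, 0.0]
force: [0.7, -0.1, -0.4]
opening: 0.0135
```

Emit:
move_arm:
  series:
    - [0,0,0.005,0,0,0,-1]
    - [0,0,0.01,0,0,0,-1]

```text
t: 16.7
tool_pos: [0.5155, -0.1417, 0.1061]
orientation: [-2.49, -1.916, 0.0]
force: [-0.1, -0.6, -0.6]
opening: 0.0137
```

Run:
```python
from plant import *
s=read_state();print(s["force"],s["wrist_torque"],s["tool_pos"])
```

```text
[-0.14130964 -0.60700262 -0.5923486 ] [-0.10698149  0.08589034 -0.01323159] [ 0.51550872 -0.14170549  0.10609907]
```

Emit:
move_arm:
  series:
    - [0,0,0.005,0,0,0,-1]
    - [0,0,0.01,0,0,0,-1]

```text
t: 16.9
tool_pos: [0.5156, -0.1417, 0.1051]
orientation: [2.49, 1.916, 0.0]
force: [-0.3, 0.2, -0.0]
opening: 0.0138
```

Emit:
move_arm:
  series:
    - [0,0,0.005,0,0,0,-1]
    - [0,0,0.01,0,0,0,-1]

```text
t: 17.1
tool_pos: [0.5156, -0.1417, 0.1041]
orientation: [2.49, 1.916, 0.0]
force: [0.4, 0.3, -0.7]
opening: 0.0138
```

Emit:
move_arm:
  series:
    - [0,0,0.005,0,0,0,-1]
    - [0,0,0.01,0,0,0,-1]

```text
t: 17.3
tool_pos: [0.5156, -0.1417, 0.1033]
orientation: [2.49, 1.916, 0.0]
force: [-1.1, 0.1, 3.1]
opening: 0.0134
```

Run:
```python
from h import *
from plant import *
c=read_camera("scene");np.savez("pics/scene10.npz",**c)
crop(c,265,260,315,300,16,"scene10c");s=read_state();print(s["force"],s["wrist_torque"],s["tool_pos"])
```

```text
[-0.0481053   0.58248736  3.58129821] [0.0558785  0.40486355 0.07368188] [ 0.51554451 -0.14173074  0.10328701]
```

View pics/scene10c.png

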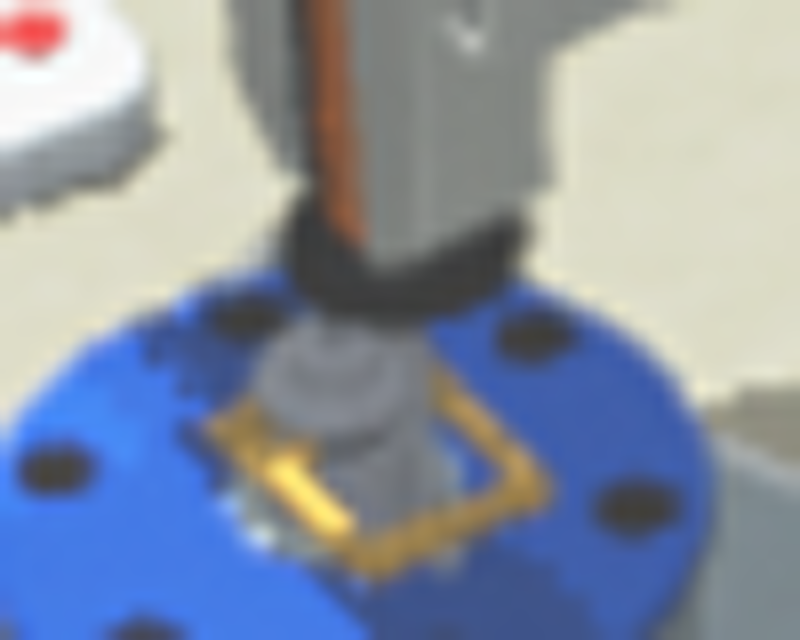

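Emit:
move_arm:
  series:
    - [0,-0.02,-0.004,0,0,0,-1]
    - [0,-0.04,-0.004,0,0,0,-1]
    - [0,-0.06,-0.004,0,0,0,-1]
    - [0,-0.06,-0.004,0,0,0,-1]
  squeeze: 60

```text
t: 17.75
tool_pos: [0.5095, -0.1401, 0.1035]
orientation: [-2.489, -1.916, 0.0]
force: [-0.1, -0.6, 1.5]
opening: 0.014
```

Emit:
move_arm:
  series:
    - [0,-0.01,0,0,0,0,-1]
    - [0,-0.02,0,0,0,0,-1]

```text
t: 17.95
tool_pos: [0.5081, -0.1397, 0.1036]
orientation: [2.489, 1.916, 0.001]
force: [2.8, 0.1, -0.4]
opening: 0.0135
```

Emit:
move_arm:
  series:
    - [0,-0.01,0,0,0,0,-1]
    - [0,-0.02,0,0,0,0,-1]

```text
t: 18.15
tool_pos: [0.5069, -0.1394, 0.1041]
orientation: [2.488, 1.915, 0.003]
force: [6.7, -1.1, -0.1]
opening: 0.0134
```

Emit:
move_arm:
  series:
    - [0,-0.01,0,0,0,0,-1]
    - [0,-0.02,0,0,0,0,-1]

```text
t: 18.35
tool_pos: [0.5056, -0.139, 0.1045]
orientation: [2.487, 1.914, 0.004]
force: [8.0, -1.3, -1.3]
opening: 0.0137
```

Emit:
move_arm:
  series:
    - [0,-0.01,0,0,0,0,-1]
    - [0,-0.02,0,0,0,0,-1]

```text
t: 18.55
tool_pos: [0.5037, -0.1385, 0.1046]
orientation: [2.487, 1.914, 0.004]
force: [5.8, -0.9, 0.1]
opening: 0.0141
```

Run:
```python
from h import *
from plant import *
c=read_camera("scene");np.savez("pics/scene11.npz",**c)
crop(c,255,255,315,300,13,"scene11c");s=read_state();print(s["force"],s["wrist_torque"],s["tool_pos"])
```

```text
[ 5.04119956 -1.58541379 -0.54131172] [-0.29476173 -1.02383204 -0.04833013] [ 0.50332464 -0.13844097  0.10441128]
```

View pics/scene11c.png

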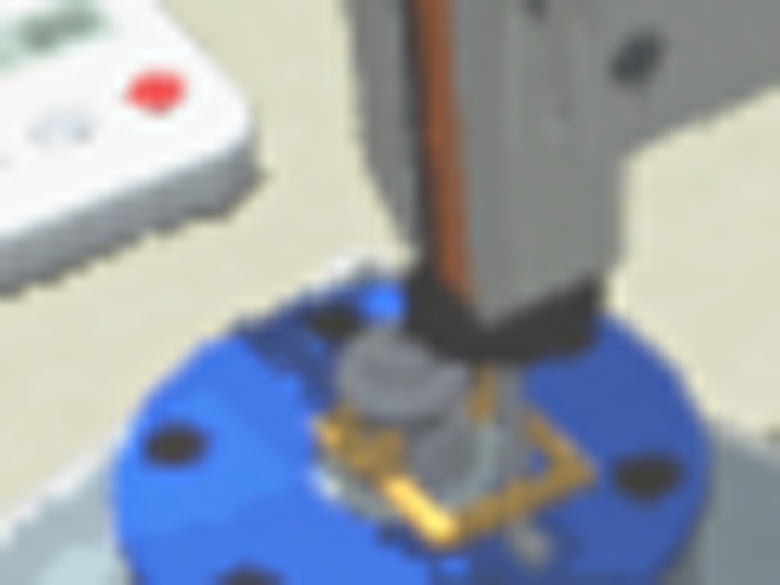

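Emit:
move_arm:
  series:
    - [0,-0.01,0,0,0,0,-1]
    - [0,-0.02,0,0,0,0,-1]

```text
t: 18.8
tool_pos: [0.5001, -0.1376, 0.1037]
orientation: [2.489, 1.916, 0.0]
force: [0.9, -0.8, -0.7]
opening: 0.0137
```

Emit:
move_arm:
  series:
    - [0,-0.01,0,0,0,0,-1]
    - [0,-0.02,0,0,0,0,-1]

```text
t: 19.0
tool_pos: [0.4978, -0.137, 0.1034]
orientation: [-2.489, -1.916, 0.001]
force: [1.1, -0.9, 1.7]
opening: 0.0138
```

Emit:
move_arm:
  series:
    - [0,-0.01,0,0,0,0,-1]
    - [0,-0.02,0,0,0,0,-1]

```text
t: 19.2
tool_pos: [0.496, -0.1365, 0.1035]
orientation: [-2.489, -1.916, 0.0]
force: [0.6, -0.2, 0.2]
opening: 0.0137
```

Run:
```python
from h import *
from plant import *
c=read_camera("scene");np.savez("pics/scene12.npz",**c)
crop(c,255,255,315,300,13,"scene12c");s=read_state();print(s["force"],s["wrist_torque"],s["tool_pos"])
```

```text
[0.36901521 0.28242709 1.23196978] [-0.07470177  0.02958884 -0.01022777] [ 0.49586094 -0.13650113  0.10344863]
```

View pics/scene12c.png

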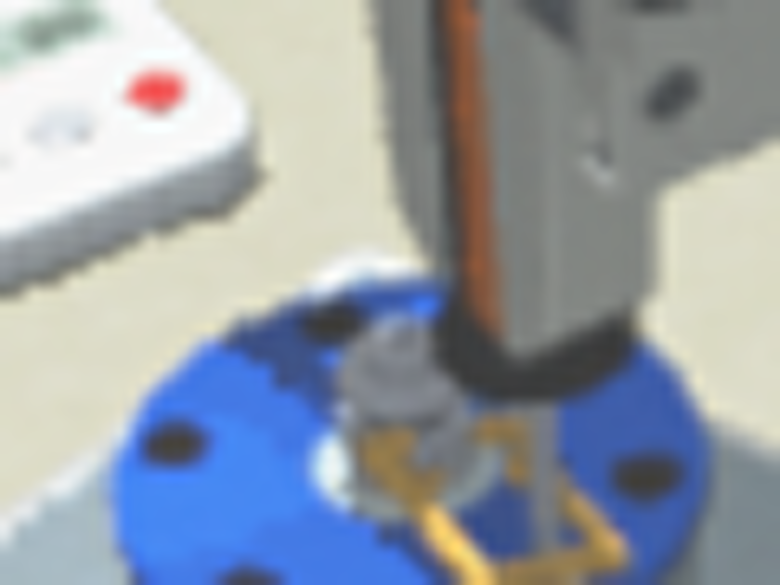

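Emit:
move_arm:
  series:
    - [0,-0.01,0,0,0,0,-1]
    - [0,-0.02,0,0,0,0,-1]
    - [0,-0.03,0,0,0,0,-1]
    - [0,-0.04,0,0,0,0,-1]
    - [0,-0.05,0,0,0,0,-1]

```text
t: 19.75
tool_pos: [0.4912, -0.1352, 0.1035]
orientation: [-2.489, -1.916, 0.0]
force: [1.6, 0.2, 0.5]
opening: 0.0134
```

Emit:
move_arm:
  series:
    - [0,-0.01,0,0,0,0,-1]
    - [0,-0.02,0,0,0,0,-1]
    - [0,-0.03,0,0,0,0,-1]
    - [0,-0.04,0,0,0,0,-1]

```text
t: 20.15
tool_pos: [0.4874, -0.1342, 0.1035]
orientation: [-2.489, -1.916, 0.0]
force: [0.1, -0.1, 0.5]
opening: 0.0134
```

Run:
```python
from h import *
from plant import *
c=read_camera("scene");np.savez("pics/scene13.npz",**c)
crop(c,255,260,315,305,13,"scene13c");s=read_state();print(s["force"],s["wrist_torque"],s["tool_pos"])
```

```text
[0.72280839 0.26681463 1.04099734] [-0.14179552  0.01041581  0.08831838] [ 0.48725496 -0.13419204  0.1034699 ]
```

View pics/scene13c.png

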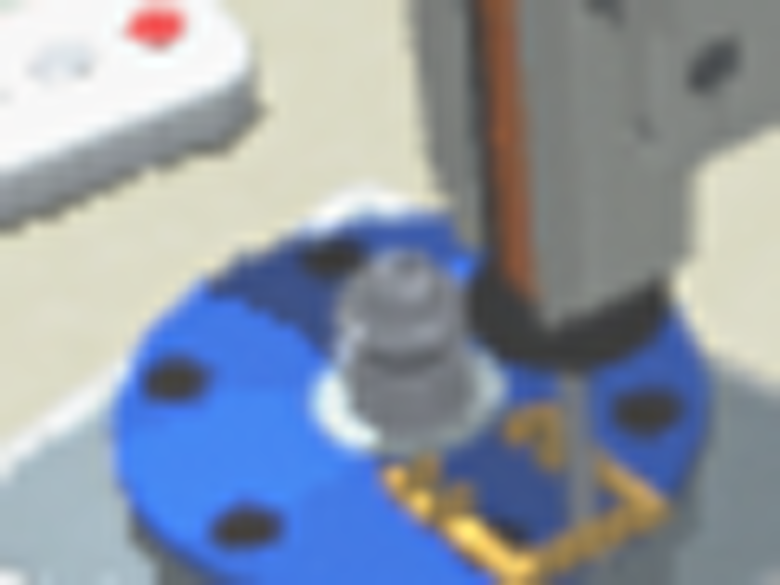

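Emit:
move_arm:
  series:
    - [0,0.02,0,0,0,0,-1]
    - [0,0.04,0,0,0,0,-1]
    - [0,0.06,0,0,0,0,-1]
    - [0,0.08,0,0,0,0,-1]
    - [0,0.1,0,0,0,0,-1]
    - [0,0.11,0,0,0,0,-1]
    - [0,0.11,0,0,0,0,-1]

```text
t: 20.9
tool_pos: [0.4984, -0.1371, 0.1036]
orientation: [2.489, 1.916, 0.0]
force: [0.7, 0.1, -0.1]
opening: 0.0139
```

Run:
```python
from h import *
from plant import *
c=read_camera("scene");np.savez("pics/scene14.npz",**c)
crop(c,255,260,315,305,13,"scene14c");s=read_state();print(s["force"],s["wrist_torque"],s["tool_pos"])
```

```text
[0.80058091 0.19425957 0.50353967] [-0.08139374 -0.01436112  0.01373676] [ 0.49827638 -0.1371302   0.10352346]
```

View pics/scene14c.png

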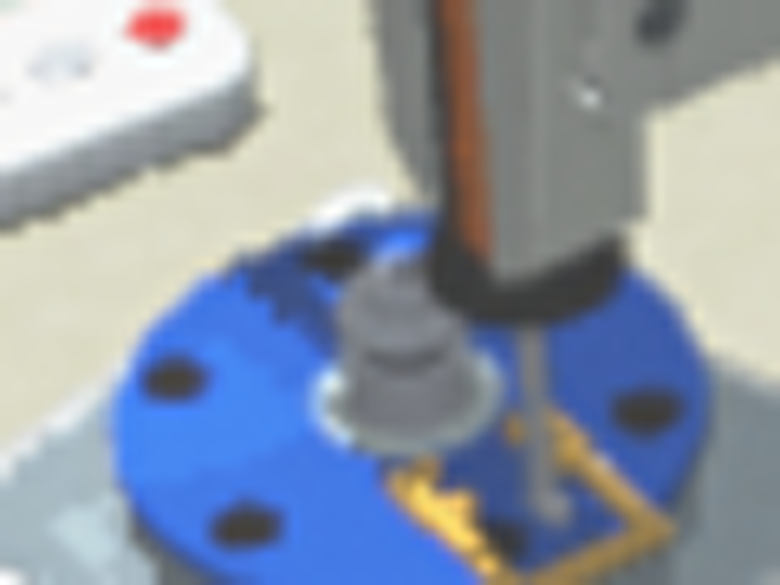

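Emit:
move_arm:
  series:
    - [0,0,-0.02,0,0,0,-1]
    - [0,0,-0.05,0,0,0,-1]
    - [0,0,-0.1,0,0,0,-1]
    - [0,0,-0.1,0,0,0,-1]

```text
t: 21.35
tool_pos: [0.4987, -0.1373, 0.1146]
orientation: [2.488, 1.915, 0.001]
force: [0.3, -0.4, -0.1]
opening: 0.0138
```

Run:
```python
from h import *
from plant import *
c=read_camera("scene");np.savez("pics/scene15.npz",**c)
crop(c,255,260,315,305,13,"scene15c");s=read_state();print(s["force"],s["wrist_torque"],s["tool_pos"])
```

```text
[ 0.41707747 -0.47488952 -1.01736012] [-0.04879591  0.10489747  0.04549049] [ 0.49857897 -0.13727722  0.11427743]
```

View pics/scene15c.png

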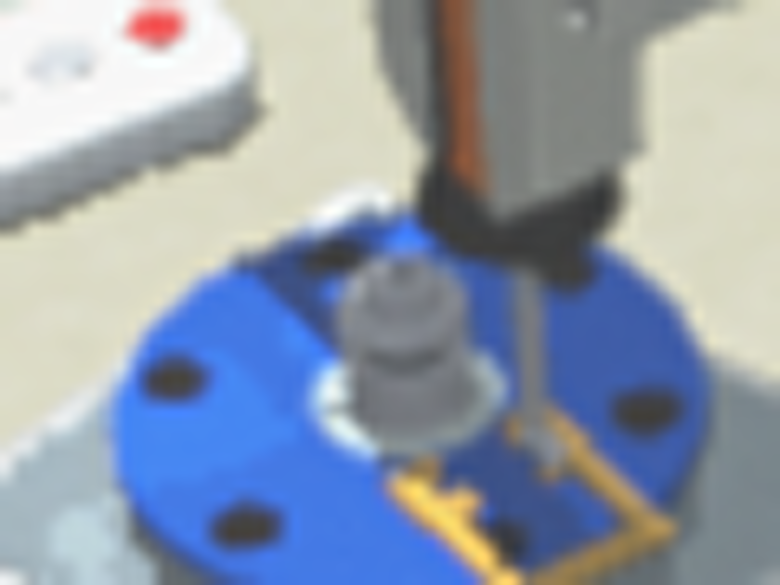

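Emit:
move_arm:
  series:
    - [0,0,-0.2,0,0,0,-1]
    - [0,0,-0.4,0,0,0,-1]
    - [0,0,-0.6,0,0,0,-1]
    - [0,0,-0.6,0,0,0,-1]

```text
t: 21.8
tool_pos: [0.5, -0.1378, 0.1767]
orientation: [2.486, 1.913, 0.004]
force: [0.2, 0.5, -0.7]
opening: 0.0136
```

Run:
```python
from h import *
from plant import *
s=read_state();print(row(s,[.4708,-.3564,.172],down(np.radians(35.6))))
c=read_camera("scene");np.savez("pics/scene16.npz",**c)
crop(c,235,210,325,310,6,"scene16c");R0,p=toolT(s);toe=p+R0.apply([0,0,.0541]);print((proj(c,[toe,toe+[0,0,.045]])-[235,210])*6)
```

```text
(array([-2.188,  0.277,  0.05 ]), array([ 0.0015,  0.0009, -0.2802]))
[[349.30937837 345.38455091]
 [340.04854665 223.05735961]]
```

View pics/scene16c.png

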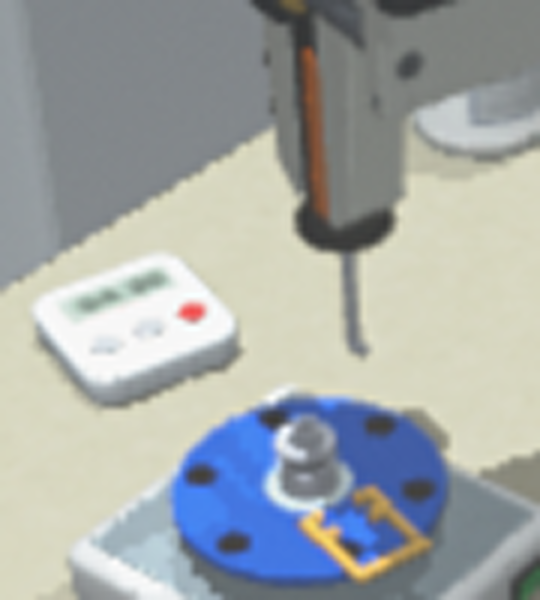

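Emit:
move_arm:
  series:
    - [-0.4,0.04,0,0,0,0,-1]
    - [-0.7,0.09,0,0,0,0,-1]
    - [-1,0.13,0,0,0,0,-1]

```text
t: 22.15
tool_pos: [0.4842, -0.2376, 0.1717]
orientation: [-2.488, -1.916, 0.001]
force: [0.3, -0.4, 0.5]
opening: 0.0139
```

Emit:
move_arm:
  series:
    - [-0.4,0.04,0,0,0,0,-1]
    - [-0.75,0.09,0,0,0,0,-1]
    - [-1,0.13,0,0,0,-0.045,-1]
    - [-1,0.13,0,0,0,-0.09,-1]
    - [-1,0.13,0,0,0,-0.135,-1]
    - [-1,0.13,0,0,0,-0.18,-1]
    - [-1,0.13,0,0,0,-0.225,-1]
    - [-1,0.13,0,0,0,-0.27,-1]

```text
t: 22.95
tool_pos: [0.4713, -0.3365, 0.1714]
orientation: [-1.471, -2.773, -0.001]
force: [0.0, -0.0, -0.8]
opening: 0.0138
```

Run:
```python
from h import *
from plant import *
s=read_state();print(s["t"],s["tool_pos"],row(s,[.4708,-.3564,.172],down(np.radians(35.6))))
```

```text
22.95 [ 0.47134285 -0.33651842  0.17137484] (array([-0.162, -0.116, -0.007]), array([-0.0002, -0.0008, -0.0083]))
```

Emit:
move_arm:
  series:
    - [-0.16,-0.115,0,0,0,-0.009,-1]
    - [-0.16,-0.115,0,0,0,-0.009,-1]
    - [-0.16,-0.115,0,0,0,-0.009,-1]
    - [-0.16,-0.115,0,0,0,-0.009,-1]

```text
t: 23.35
tool_pos: [0.4711, -0.356, 0.1726]
orientation: [-1.442, -2.79, -0.001]
force: [0.2, -0.1, -0.4]
opening: 0.0138
```

Run:
```python
from h import *
from plant import *
s=read_state();print(s["t"],s["tool_pos"],row(s,[.4708,-.3564,.0692],down(np.radians(35.6))))
```

```text
23.35 [ 0.47111837 -0.35600487  0.17256463] (array([-0.003, -0.005,  1.034]), array([-0.    , -0.0005, -0.0014]))
```

Emit:
move_arm:
  series:
    - [-0.003,-0.005,0.2,0,0,0,-1]
    - [-0.003,-0.005,0.45,0,0,0,-1]
    - [-0.003,-0.005,0.5,0,0,0,-1]
    - [-0.003,-0.005,0.55,0,0,0,-1]
    - [-0.003,-0.005,0.65,0,0,0,-1]

```text
t: 23.85
tool_pos: [0.4722, -0.3579, 0.11]
orientation: [1.44, 2.789, -0.001]
force: [0.6, -0.1, -0.0]
opening: 0.0135
```

Emit:
move_arm:
  series:
    - [0,0,0.1,0,0,0,-1]
    - [0,0,0.2,0,0,0,-1]
    - [0,0,0.29,0,0,0,-1]
    - [0,0,0.33,0,0,0,-1]
    - [0,0,0.35,0,0,0,-1]
    - [0,0,0.35,0,0,0,-1]

```text
t: 24.45
tool_pos: [0.4711, -0.3573, 0.0733]
orientation: [-1.441, -2.791, -0.0]
force: [-0.4, 0.4, -0.2]
opening: 0.0137
```

Emit:
move_arm:
  series:
    - [0,0.003,0.015,0,0,0,-1]
    - [0,0.003,0.03,0,0,0,-1]
    - [0,0.003,0.03,0,0,0,-1]

```text
t: 24.75
tool_pos: [0.4715, -0.3571, 0.0706]
orientation: [1.441, 2.791, -0.0]
force: [-0.1, -0.1, -0.5]
opening: 0.0136
```

Run:
```python
from h import *
from plant import *
s=read_state();print(s["t"],s["tool_pos"],s["force"])
c=read_camera("wrist");np.savez("pics/w20.npz",**c);crop(c,200,160,440,340,3.3,"w20c")
```

```text
24.75 [ 0.47145151 -0.35713703  0.07056806] [-0.08592031 -0.11396106 -0.50326362]
```

View pics/w20c.png

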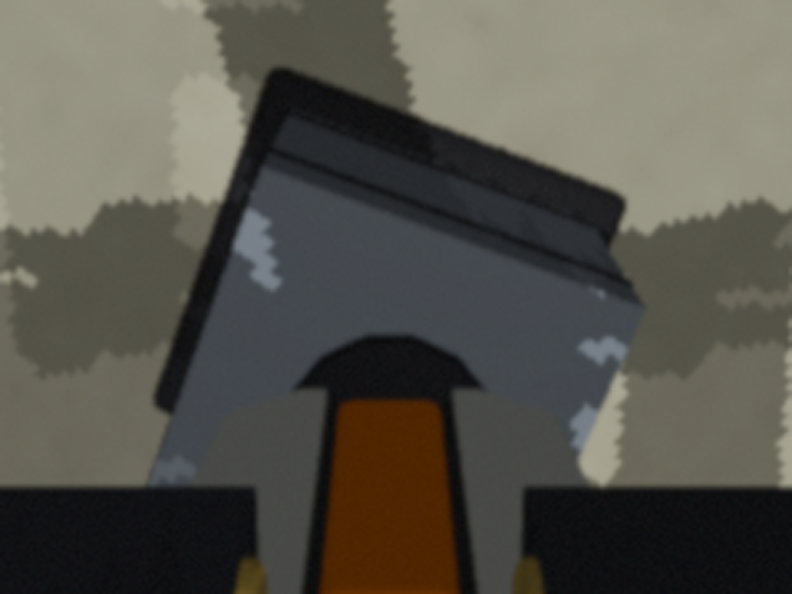

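Nearly seated; lower the last ~1.4 mm until contact.

Emit:
move_arm:
  series:
    - [0,0,0.005,0,0,0,-1]
    - [0,0,0.01,0,0,0,-1]
    - [0,0,0.01,0,0,0,-1]

```text
t: 25.1
tool_pos: [0.4714, -0.3571, 0.0695]
orientation: [-1.441, -2.791, -0.0]
force: [0.2, 0.4, -0.6]
opening: 0.0142
```

Emit:
move_arm:
  series:
    - [0,0,0.004,0,0,0,-1]
    - [0,0,0.005,0,0,0,-1]

```text
t: 25.3
tool_pos: [0.4715, -0.3572, 0.0692]
orientation: [1.441, 2.791, -0.0]
force: [-1.3, 0.4, 0.6]
opening: 0.0141
```

Emit:
move_arm:
  series:
    - [0,0,0,0,0,0,-0.6]
    - [0,0,0,0,0,0,-0.5]
    - [0,0,0,0,0,0,-0.2]
    - [0,0,0,0,0,0,0.2]
    - [0,0,0,0,0,0,0.5]
    - [0,0,0,0,0,0,0.5]
    - [0,0,0,0,0,0,0.5]
  squeeze: 5

```text
t: 26.0
tool_pos: [0.4714, -0.3571, 0.069]
orientation: [-1.441, -2.791, 0.0]
force: [-0.5, 0.3, -0.3]
opening: 0.0586
```

Emit:
move_arm:
  series:
    - [0,0,-0.2,0,0,0,0.5]
    - [0,0,-0.6,0,0,0,0.5]
    - [0,0,-1,0,0,0,0.5]
    - [0,0,-1,0,0,0,0.5]

```text
t: 26.4
tool_pos: [0.4744, -0.3598, 0.1765]
orientation: [1.436, 2.782, -0.004]
force: [0.9, -0.1, 1.9]
opening: 0.0696
```

Run:
```python
from h import *
from plant import *
s=read_state();print(s["t"],s["tool_pos"],s["force"],s["opening"])
c=read_camera("wrist");np.savez("pics/w21.npz",**c);cv2.imwrite("pics/w21.png",c["frame"][:,:,::-1])
c=read_camera("scene");crop(c,220,180,420,340,4,"s21")
```

```text
26.4 [ 0.47438322 -0.35978479  0.17654427] [ 0.86287423 -0.11517099  1.94148528] 0.06960407882917201
```

View pics/w21.png

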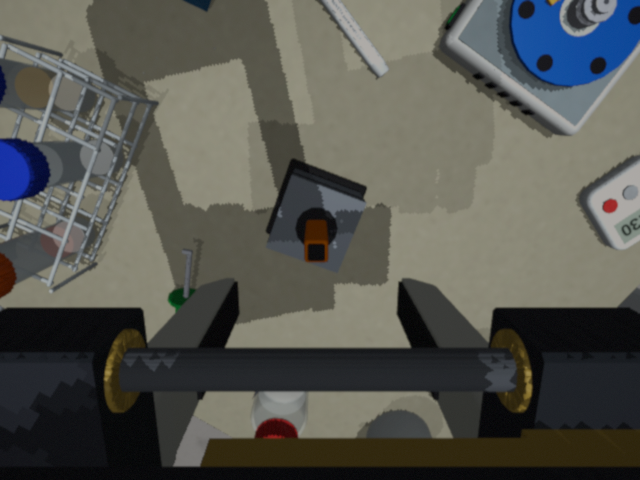

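View pics/s21.png

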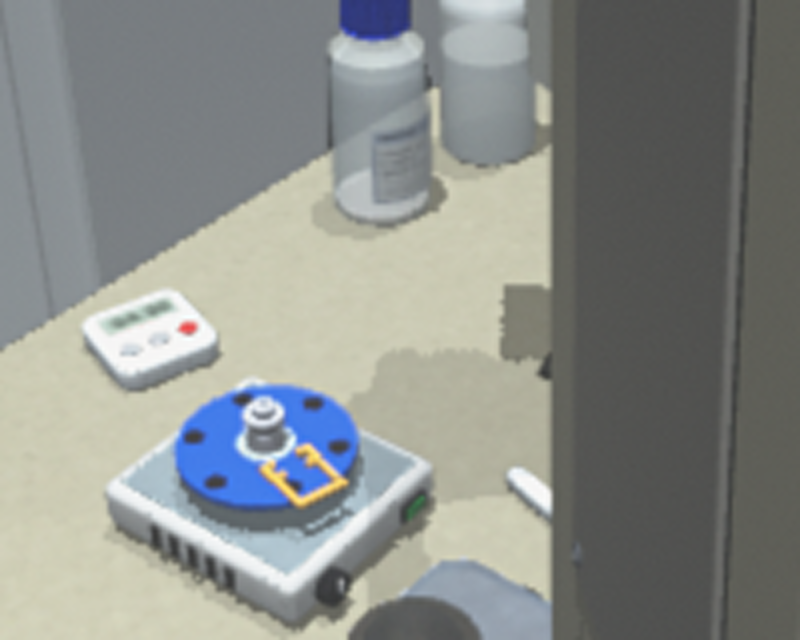

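Emit:
move_arm:
  series:
    - [0,0,-0.3,0,0,0,0.5]
    - [0,0,-0.4,0,0,0,0.5]
    - [0,0,-0.4,0,0,0,0.5]
    - [0,0,-0.4,0,0,0,0.5]

```text
t: 26.9
tool_pos: [0.4711, -0.3569, 0.2076]
orientation: [-1.441, -2.79, -0.001]
force: [-0.8, -0.4, -0.2]
opening: 0.0696
```

Run:
```python
from h import *
from plant import *
s=read_state();print(s["t"],s["tool_pos"],s["force"],s["dq"].round(3))
c=read_camera("wrist");np.savez("pics/w22.npz",**c);crop(c,220,140,420,300,4,"w22c")
```

```text
26.9 [ 0.47111921 -0.35686171  0.20762893] [-0.77812537 -0.43960801 -0.17383216] [ 0.001  0.01   0.014  0.     0.003 -0.   ]
```

View pics/w22c.png

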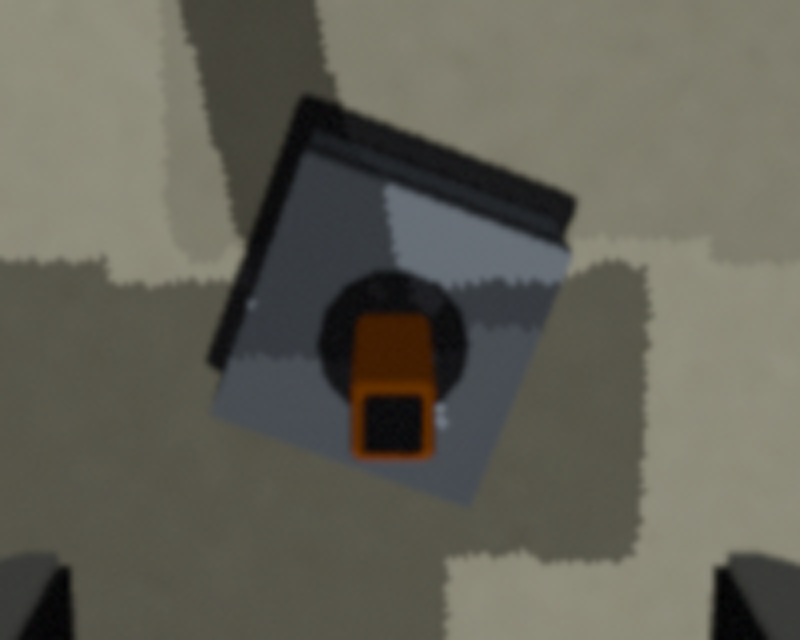

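The pick stands upright with its collar on the stand, and the clip lies on the wheel. The robot is clear of everything, so I'm handing in.

Run:
```python
from plant import *
print(close_job())
```

```text
the job is handed in; nothing more can be done
None
```

The clip is off the spindle and lying on the blue wheel of the drive unit, and the pick is back upright in its stand. I handed the job in at about 27 s; `close_job()` gave no verdict.

- **Regrip:** After first lifting the pick, the scene camera showed the hook pointing across the jaws. I put the pick back in the stand and gripped it again along the hook before going on.
- **Prying:** I lowered the hook through the clip's eye until it touched the wheel at about 3.5 N. I then drew the clip about 22 mm along its axis; the highest pull I read was about 8 N, and it snapped free. I moved the toe back 11 mm before lifting, and the clip stayed on the wheel.
- **Last checks:** The wrist and scene pictures show the pick centred with its collar on the stand, the clip on the wheel, and the gripper open about 9 cm above the pick.
- **Not checked or off:**
  - I judged the collar to be flat from one wrist view and a contact force of only about 1 N, because the arm hid the stand from the scene camera.
  - I did not measure the bystanders again; nothing touched them that I saw.
  - The wrist and top cameras disagreed by up to 5 mm on the spindle's position. I used their mean, which matched the scene camera.

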